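# Reline the soldering hearth

### The job

Reline the soldering hearth: first stand the flux jar that is on it upright in the small wooden caddy, then lay the long block along the far fence, pushed square and flush into the corner of the fence. Lay every short block lengthwise in one straight row after it, flat, flush with the far fence and each butted tight against its neighbour with no gaps, and slide the end stop up until it touches the last block. Leave the other things on the table where they are.

Things in the scene. Friction and masses are not known exactly. Their poses are not given: they have to be found in the camera images.
- hearth: fixed steel hearth plate about 455 x 112 mm, top 5 mm above the table; origin at table height, x axis towards the far fence, y axis along the row towards the end fence. Two fences 10 mm thick rise 12 mm above the plate: the far fence, inner face at x = +45 mm, and the end fence, inner face at y = +190 mm; the near side is open (plate edge at x = -56 mm) and the sliding stop is at the other end
- corner (a point): inner corner where the two fences meet, on the plate's top surface (hearth frame 45, 190, 5 mm), axes as the hearth's; the row of blocks runs from here towards -y, so a flush block's centre line lies at x = -25 mm from here, and the long block's centre at y = -50 mm
- stop (a joint): sliding end stop, a steel bar 92 mm across (hearth x -50 to +42 mm), 24 mm thick and 31 mm high above the plate; 0 m = fully back (its face 370 mm from the end fence), grows to 0.2 as it slides towards the end fence. It may start partly closed. Stays where left, about 3 N of friction
- stop_face (a point): centre of the stop's face towards the blocks, 21 mm above the table, axes as the hearth's
- stop_grip (a point): centre of the wooden grip on top of the stop, 50 mm above the table: 34 mm across (hearth x), 20 mm along the slide, 30 mm high (35 to 65 mm above the table); 12 mm behind the face
- corner_block: loose cream refractory block, 100 long (its x axis) x 50 wide (y) x 44 high mm, about 0.1 to 0.3 kg, lying flat on the table; origin at the centre of its underside. The long block
- block1: loose cream refractory block, 60 long (its x axis) x 50 wide (y) x 44 high mm, about 0.1 to 0.3 kg, lying flat on the table; origin at the centre of its underside. A short block; three or four of the short blocks are present (None if absent), all alike and in any order in the row
- block2: loose cream refractory block, 60 long (its x axis) x 50 wide (y) x 44 high mm, about 0.1 to 0.3 kg, lying flat on the table; origin at the centre of its underside. A short block; three or four of the short blocks are present (None if absent), all alike and in any order in the row
- block3: loose cream refractory block, 60 long (its x axis) x 50 wide (y) x 44 high mm, about 0.1 to 0.3 kg, lying flat on the table; origin at the centre of its underside. A short block; three or four of the short blocks are present (None if absent), all alike and in any order in the row
- block4: loose cream refractory block, 60 long (its x axis) x 50 wide (y) x 44 high mm, about 0.1 to 0.3 kg, lying flat on the table; origin at the centre of its underside. A short block; three or four of the short blocks are present (None if absent), all alike and in any order in the row
- slot1 (a point): where the centre of the underside of short block no. 1 of the row (counted from the long block) lies when the row is tight; on the plate's top, axes as the hearth's
- slot2 (a point): where the centre of the underside of short block no. 2 of the row (counted from the long block) lies when the row is tight; on the plate's top, axes as the hearth's
- slot3 (a point): where the centre of the underside of short block no. 3 of the row (counted from the long block) lies when the row is tight; on the plate's top, axes as the hearth's
- slot4 (a point): where the centre of the underside of short block no. 4 of the row (counted from the long block) lies when the row is tight; on the plate's top, axes as the hearth's
- jar: closed white flux jar with steel cap, upright, 54 mm diameter, 80 mm high, 0.18 kg, standing on the hearth plate where the long block belongs; origin at the centre of its underside
- caddy: fixed small open wooden caddy, outside 130 (x) x 110 (y) x 30 mm high, walls and floor 5 mm; origin at the centre of its underside at table height
- bowl: white ceramic bowl, 130 mm across and 50 mm high; leave alone
- brass_brush: hand brush lying near the robot; leave alone
- tea_mug: blue mug 80 mm across, 90 mm high; leave alone
There are look-alikes about, which are no part of the job. What is shaped like the block1 but pink or yellow is not meant.

How it is judged:
By the outcome, as a careful person would: the job done as asked, in the order asked, and still so for the second after the job is handed in, with the robot touching nothing.
Of block1, block2, block3, block4 only 3 to 4 are there at a start; the rules pass over those that are not, and their reading is None.
At some moment in a run one of block1, block2, block3, block4, corner_block may be knocked a few centimetres aside while the robot is not near it.
It also fails if it takes over 210 s, if anything falls off the work surface, if the arm or the gripper's body presses on something with over 40 N, if the wrist force passes 120 N, or if a joint passes its speed limit or range.

### The arm

A 6-joint arm with a two-finger parallel gripper is mounted at the origin on the work surface. World frame = base frame: x ahead of the robot, y to its left, z up, the work surface at z = 0. Lengths are in mm, angles in rad, forces in N, time in s.
With the tool pointing down it reaches from about 275 to 850 mm from the base axis. Payload 19 kg.
Tool frame: the origin (TCP) lies on the centre line of the jaws, within the pads' length; the fingertips stand tip_reach ahead of it and the grasp point (between the pads) lies 2 mm behind it (tip_reach is the distance from the TCP to the fingertips, in mm); z points along the fingers, y is the line along which they close (so a half turn about z gives the same grasp; the last joint's range is limited). The gripper opens to 85 mm and grips with 20 to 120 N. Pads are 22 mm wide; open, the fingers measure 114 mm over their backs; the gripper's body (76 mm by 85 mm) begins 54 mm behind the grasp point. The pads swing forward as they close: fully open they stand 13 mm farther back than shut.
Start: joints at [1.058, 0.15, 1.437, -0, 1.554, -0.134], TCP at [212.641, 534.206, 248.267] pointing down, gripper open.
Joint ranges: [-2.8, 2.8], [-0.68, 2.1], [0.12, 2.68], [-1.39, 4.53], [0.16, 2.79], [-2.81, 2.81]. Speed limits (rad/s): [1.89, 1.89, 2.22, 3.01, 3.01, 3.01].

### API

Orientations are given as a unit quaternion [x, y, z, w].
In Python, from rig import read_state, snapshot, calibration, finish_job, tip_reach gives the robot as it stands.
- The arm moves only by the shell command python3 -m pendant 'ROWS' [FORCE]. ROWS is JSON, a list of rows, each an object with "turn": the turn, a rotation vector about the tool's x, y, z in units of 180 degrees (1.0 is 180 degrees), a list of three; "linear": the shift along the tool's x, y, z in units of 0.4 m (1.0 is 0.4 m), a list of three; "claw": the closure, from 0 (fully open) to 1 (shut). In form: [{"turn": [wx, wy, wz], "linear": [tx, ty, tz], "claw": claw}, ...]. A call has 1 to 12 rows; each row shifts and turns the commanded pose from where the row before left it, along the tool's axes as they then stand; what a row does not reach is not made up. A row lasts 1/8 s, in which the tool goes at most 62.5 mm and 10.7 degrees, less where a joint would pass 70% of its speed; a pose out of reach is approached as far as the arm can. A call with a number of a shift or a turn outside -1 to 1 is refused whole. A call with a gripper value outside its range is refused whole. The fingers move at their own pace and stop on an object; FORCE is the grip in N (left out, the last holds). Time passes only in rows, so rows that do not move let the fingers close. It gives the time, the measured TCP pose, the force, the opening and the grip force at its end, in the units of the state.
- read_state(): the state, without advancing time (a new reading comes with each control period).
- snapshot(name): name is "scene" or "top" or "wrist"; returns (picture, depth): 384x512x3 uint8, blue, green, red; 384x512 float32, mm along the optical axis (not along the pixel's ray), 0 where there is no reading.
- calibration(name): a dict with "K" (3x3 intrinsics, pixels), "extrinsics" (4x4, takes a point from camera to world coordinates). Camera axes: x right, y down, z forward; pixel columns grow to the right and rows downward; lengths in mm; the calibration is good to about 2 mm. The wrist camera is an equidistant fisheye: a pixel r from the principal point sees the ray r / f radians off the axis. A picture is of the moment at which its call begins: read the wrist's pose just before it. calibration takes no time and is no camera call; for the wrist camera it gives the pose at the moment of the call.
- finish_job(): hands the job in; it is judged then, once.
The state is a dict: "time": time; "joint_pos": joint angles; "qd": joint speeds; "joint_torque": joint torques, N m; "eef_pos": TCP position; "tcp_rot": TCP orientation; "contact_force": force on the tool from outside, world axes, zero at the start; "wrist_torque": the same for the moment, N m; "gripper_width": finger opening in mm; "grasp_force": force on a finger pad.
Only numpy, scipy, OpenCV 4.12 (cv2) and the standard library are available. Lean on these libraries where they do the work, as an engineer would, in place of code of your own. Each camera call takes 0.05 s, during which the arm holds its last target. There are 200 camera calls.

## Working session

There is one attempt and no reset: what is moved stays moved. The work goes in short steps, Python scripts to look and compute and a shell command to move; the robot and the scene stay as the last step left them, time stands still between calls to the robot, and variables do not carry over. Pictures are saved under pics/ and viewed, at most 14 in all, crops included, and the job is handed in when it is done.

```bash
ls; mkdir -p pics
python3 - <<'E'
from rig import *
import cv2,numpy as np
s=read_state();print({k:np.round(v,3) for k,v in s.items()},tip_reach)
a,da=snapshot("scene");b,db=snapshot("top")
np.savez('v0.npz',a=a,da=da,b=b,db=db)
cv2.imwrite('pics/top0.png',cv2.resize(b,(800,600)));cv2.imwrite('pics/scene0.png',cv2.resize(a,(800,600)))
for n in("scene","top","wrist"):print(n,{k:np.round(v,3) for k,v in calibration(n).items()})
E
```

```text
pics
{'time': np.float64(0.0), 'joint_pos': array([ 1.058,  0.151,  1.438, -0.   ,  1.554, -0.134]), 'qd': array([ 0.   , -0.   , -0.   ,  0.001, -0.001, -0.002]), 'joint_torque': array([-1.0000e-03, -7.1307e+01, -5.7085e+01, -0.0000e+00,  9.0000e-03,
        0.0000e+00]), 'eef_pos': array([212.566, 534.043, 247.707]), 'tcp_rot': array([ 0.188,  0.982, -0.001, -0.   ]), 'contact_force': array([ 0.394, -0.239, -0.652]), 'wrist_torque': array([ 0.07 ,  0.044, -0.006]), 'grasp_force': np.float64(0.0), 'gripper_width': np.float64(85.594)} 17.0
scene {'K': array([[386.606,   0.   , 257.682],
       [  0.   , 386.606, 197.563],
       [  0.   ,   0.   ,   1.   ]]), 'extrinsics': array([[ 6.620000e-01,  6.550000e-01, -3.650000e-01,  9.117310e+02],
       [ 7.490000e-01, -5.700000e-01,  3.370000e-01, -3.315270e+02],
       [ 1.200000e-02, -4.970000e-01, -8.680000e-01,  1.030354e+03],
       [ 0.000000e+00,  0.000000e+00,  0.000000e+00,  1.000000e+00]])}
top {'K': array([[397.402,   0.   , 258.953],
       [  0.   , 397.402, 185.492],
       [  0.   ,   0.   ,   1.   ]]), 'extrinsics': array([[-2.200000e-02, -9.850000e-01,  1.740000e-01,  2.814450e+02],
       [-1.000000e+00,  2.200000e-02, -1.000000e-03,  7.335900e+01],
       [-3.000000e-03, -1.740000e-01, -9.850000e-01,  1.363655e+03],
       [ 0.000000e+00,  0.000000e+00,  0.000000e+00,  1.000000e+00]])}
wrist {'K': array([[297.319,   0.   , 256.535],
       [  0.   , 297.319, 191.174],
       [  0.   ,   0.   ,   1.   ]]), 'extrinsics': array([[ 3.71000e-01,  8.86000e-01,  2.78000e-01,  1.41728e+02],
       [ 9.29000e-01, -3.53000e-01, -1.13000e-01,  5.61249e+02],
       [-2.00000e-03,  3.00000e-01, -9.54000e-01,  3.73745e+02],
       [ 0.00000e+00,  0.00000e+00,  0.00000e+00,  1.00000e+00]])}
```

View pics/top0.png

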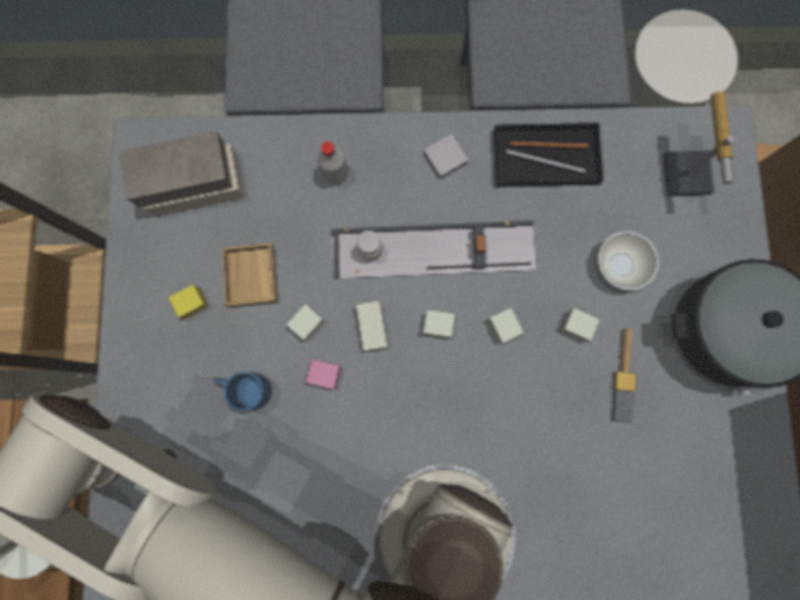

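View pics/scene0.png

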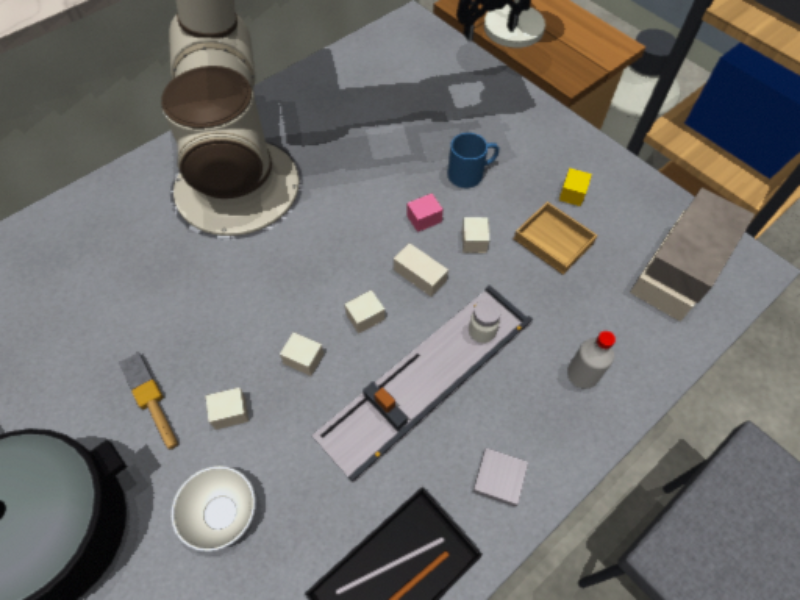

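The top view (800x600) shows the jar at (369,246) on the hearth, the caddy at (249,275) and the long block at (371,326). The short cream blocks are at (304,322), (438,323), (507,325) and (582,324). The look-alikes, excluded by colour, are pink at (323,374) and yellow at (186,301); the flat pinkish tile at (446,155) isn't a block either.

```bash
cat > h.py <<'E'
import cv2,numpy as np
from rig import *
from scipy.spatial.transform import Rotation as R
def cloud(name,img,d,C=None):
    C=C or calibration(name);K=np.array(C["K"]);T=np.array(C["extrinsics"])
    v,u=np.mgrid[:384,:512].astype(float)
    x=(u-K[0,2])/K[0,0];y=(v-K[1,2])/K[1,1]
    if name=="wrist":
        r=np.hypot(x,y)+1e-9;s=np.tan(np.minimum(r,1.45))/r;x,y=x*s,y*s
    P=np.stack([x*d,y*d,d,np.ones_like(d)],-1)@T.T
    P=P[...,:3];P[d<=0]=np.nan
    return P
def comps(P,img,lo,hi,box=(150,800,-500,650),res=2,minpx=150):
    z=P[...,2];m=(z>lo)&(z<hi)&(P[...,0]>box[0])&(P[...,0]<box[1])&(P[...,1]>box[2])&(P[...,1]<box[3])
    n,l,st,_=cv2.connectedComponentsWithStats(m.astype(np.uint8),connectivity=4)
    out=[]
    for i in range(1,n):
        if st[i,4]<minpx: continue
        q=P[l==i];c=np.median(img[l==i],0)
        zt=np.percentile(q[:,2],90);t=q[abs(q[:,2]-np.median(q[q[:,2]>zt-8,2]))<5]
        (cx,cy),(w,h),a=cv2.minAreaRect(t[:,:2].astype(np.float32))
        if w<h:w,h,a=h,w,a+90
        out.append((cx,cy,(a+90)%180-90,w,h,np.median(t[:,2]),c,st[i,0]+st[i,2]//2,st[i,1]+st[i,3]//2))
    return out
def show(o):
    for c in o: print("c %.0f %.0f ang %.0f  %.0fx%.0f z %.0f col %s px %d %d"%(*c[:6],c[6],c[7],c[8]))
E
python3 - <<'E'
from h import *
D=np.load('v0.npz')
for n,i,d in(("top",'b','db'),("scene",'a','da')):
    P=cloud(n,D[i],D[d]);print(n)
    print("table z",[np.round(np.nanmedian(P[...,2][(abs(P[...,0]-x)<20)&(abs(P[...,1]-y)<20)]),1) for x,y in((450,-150),(350,250),(600,300))])
    show(comps(P,D[i],25,110,minpx=60))
    show(comps(P,D[i],3.0,18,(380,720,-300,400),minpx=150))
E
```

```text
top
table z [np.float64(42.9), np.float64(42.1), np.float64(-1.3)]
c 786 229 ang 87  51x24 z 102 col [89.  91.  91.5] px 212 108
c 730 545 ang -67  209x39 z 100 col [69.5 74.  77. ] px 118 120
c 610 -93 ang 2  31x20 z 64 col [76.5 79.  80. ] px 306 158
c 614 150 ang -45  46x45 z 83 col [158.5 156.  159. ] px 236 157
c 569 -411 ang -64  127x127 z 47 col [135. 141. 141.] px 402 166
c 503 548 ang -61  60x52 z 43 col [ 79. 178. 185.] px 119 193
c 440 148 ang 8  99x50 z 43 col [175. 190. 189.] px 237 209
c 451 291 ang -44  59x51 z 43 col [177. 192. 188.] px 194 206
c 434 -141 ang 24  59x50 z 43 col [179. 193. 189.] px 323 208
c 433 -303 ang 63  60x51 z 43 col [177. 192. 187.] px 371 207
c 442 3 ang 80  60x50 z 43 col [178. 193. 188.] px 281 207
c 420 -483 ang -4  49x24 z 107 col [50. 50. 51.] px 434 208
c 339 252 ang 75  59x50 z 43 col [153.5 131.  184. ] px 206 239
c 306 406 ang 89  78x75 z 88 col [89.  74.5 58. ] px 154 250
c 621 -178 ang -2  118x82 z 5 col [170. 167. 171.] px 330 156
c 613 43 ang -88  254x116 z 6 col [165. 163. 166.] px 268 159
c 608 207 ang -1  111x56 z 15 col [123. 1
[... 495 characters left out ...]
.5 102.  109. ] px 420 172
c 442 145 ang 7  101x52 z 44 col [198.  219.5 225. ] px 269 171
c 444 0 ang 80  60x52 z 43 col [204. 225. 225.] px 233 197
c 616 147 ang 57  46x45 z 84 col [156.  162.  166.5] px 310 204
c 437 -144 ang 24  62x51 z 44 col [204. 225. 225.] px 192 225
c 786 219 ang -65  46x16 z 103 col [95. 97. 96.] px 373 229
c 614 -94 ang -1  34x21 z 65 col [50. 64. 62.] px 246 259
c 435 -305 ang 64  60x51 z 43 col [205. 226. 225.] px 144 260
c 421 -488 ang -1  52x24 z 109 col [22. 20. 20.] px 72 293
c 571 -413 ang -83  128x128 z 49 col [169. 179. 180.] px 136 325
c 768 -260 ang 84  241x37 z 29 col [38. 37. 38.] px 237 348
c 615 9 ang -89  458x112 z 7 col [177. 172. 179.] px 269 245
```

```bash
python3 -m pendant '[{"turn":[0,0,0.0475],"linear":[0,0,-0.015],"claw":0},{"turn":[0,0,0.0475],"linear":[0,0,-0.015],"claw":0},{"turn":[0,0,0.0475],"linear":[0,0,-0.015],"claw":0},{"turn":[0,0,0.0475],"linear":[0,0,-0.015],"claw":0},{"turn":[0,0,0.0475],"linear":[0,0,-0.015],"claw":0},{"turn":[0,0,0.0475],"linear":[0,0,-0.015],"claw":0},{"turn":[0,0,0.0475],"linear":[0,0,-0.015],"claw":0},{"turn":[0,0,0.0475],"linear":[0,0,-0.015],"claw":0}]'
python3 -m pendant '[{"turn":[0,0,0],"linear":[-0.07,0.0725,0],"claw":0},{"turn":[0,0,0],"linear":[-0.07,0.0725,0],"claw":0},{"turn":[0,0,0],"linear":[-0.07,0.0725,0],"claw":0},{"turn":[0,0,0],"linear":[-0.07,0.0725,0],"claw":0},{"turn":[0,0,0],"linear":[-0.07,0.0725,0],"claw":0},{"turn":[0,0,0],"linear":[-0.07,0.0725,0],"claw":0},{"turn":[0,0,0],"linear":[-0.07,0.0725,0],"claw":0},{"turn":[0,0,0],"linear":[-0.07,0.0725,0],"claw":0},{"turn":[0,0,0],"linear":[-0.07,0.0725,0],"claw":0},{"turn":[0,0,0],"linear":[-0.07,0.0725,0],"claw":0},{"turn":[0,0,0],"linear":[-0.07,0.0725,0],"claw":0},{"turn":[0,0,0],"linear":[-0.07,0.0725,0],"claw":0}]'
python3 - <<'E'
from h import *
s=read_state();print(s["eef_pos"],s["joint_pos"],R.from_quat(s["tcp_rot"]).as_matrix().round(3))
C=calibration("wrist");i,d=snapshot("wrist");np.savez('w1.npz',i=i,d=d,K=C["K"],E=C["extrinsics"])
cv2.imwrite('pics/w1.png',cv2.resize(i,(800,600)))
P=cloud("wrist",i,d,C);show(comps(P,i,25,110,minpx=200))
def line(m,nm):
    q=P[m][:,:2];print(nm,len(q),cv2.fitLine(q.astype(np.float32),cv2.DIST_HUBER,0,.01,.01).ravel().round(3),"z",np.median(P[m][:,2]).round(1))
x,y,z=P[...,0],P[...,1],P[...,2]
f=(z>13)&(z<22)
line(f&(x>640)&(x<690)&(y>-200)&(y<190),"far");line(f&(x>570)&(x<630)&(y>200)&(y<260),"end")
print("far x",np.percentile(x[f&(x>640)&(x<690)&(y>-50)&(y<190)],[2,10,50,90,98]),"end y",np.percentile(y[f&(x>570)&(x<630)&(y>205)&(y<260)],[2,10,50,90,98]))
pl=(z>2)&(z<9)&(x<650)&(y<215);print("near edge at y=0,100,180",[np.percentile(x[pl&(abs(y-k)<15)&(x>530)],3).round(1) for k in(0,100,180)])
for nm,n in(("top",'b'),("scene",'a')):
    D=np.load('v0.npz');Q=cloud(nm,D[n],D['d'+n]);g=(Q[...,2]>20)&(Q[...,2]<40)&(abs(Q[...,0]-522)<90)&(abs(Q[...,1]-400)<80);print(nm,cv2.minAreaRect(Q[g][:,:2].astype(np.float32)))
g=(z>20)&(z<40)&(abs(x-522)<90)&(abs(y-400)<80);print(cv2.minAreaRect(P[g][:,:2].astype(np.float32)))
E
```

```text
time: 1.1
eef_pos: [212.6, 534.1, 296.1]
tcp_rot: [0.709, 0.705, -0.0, 0.0]
contact_force: [-0.4, 1.0, 0.2]
gripper_width: 85.4
grasp_force: 0.0
time: 2.6
eef_pos: [560.8, 196.5, 296.0]
tcp_rot: [0.708, 0.706, -0.0, -0.0]
contact_force: [-0.4, -0.2, 0.5]
gripper_width: 85.2
grasp_force: 0.0
[560.80227727 196.51519884 295.96541868] [ 2.07473701e-01  1.80526888e-01  1.30751764e+00 -5.90194679e-05
  1.65414950e+00  2.09306856e-01] [[ 0.002  1.    -0.001]
 [ 1.    -0.002 -0.   ]
 [-0.    -0.001 -1.   ]]
c 305 397 ang -14  82x64 z 89 col [72. 58. 39.] px 72 25
c 564 389 ang 5  130x58 z 30 col [ 83. 117. 139.] px 259 20
c 452 290 ang -42  61x51 z 44 col [166. 184. 189.] px 174 90
c 340 250 ang 75  61x52 z 44 col [127. 107. 185.] px 102 126
c 787 226 ang -90  52x26 z 103 col [100. 104. 104.] px 426 145
c 441 146 ang 9  101x50 z 44 col [205. 224. 229.] px 172 194
c 615 148 ang -28  47x46 z 85 col [213. 213. 216.] px 299 198
c 445 1 ang 80  61x46 z 45 col [222. 238. 241.] px 185 281
c 613 -93 ang -0  90x24 z 36 col [49. 51. 69.] px 287 323
far 1167 [ 2.10000e-02 -1.00000e+00  6.62438e+02  5.15790e+01] z 17.3
end 315 [1.00000e+00 9.00000e-03 5.99756e+02 2.23489e+02] z 17.4
far x [655.85541133 657.31267177 661.88752741 666.47950317 668.40109301] end y [219.08827059 219.42739211 223.54063577 227.61699111 228.77014563]
near edge at y=0,100,180 [np.float64(560.8), np.float64(556.6), np.float64(555.6)]
top ((531.012451171875, 400.95733642578125), (171.17703247070312, 140.02926635742188), 4.115545272827148)
scene ((524.5593872070312, 407.19757080078125), (196.92263793945312, 122.38410949707031), 12.803214073181152)
((521.0986328125, 378.85150146484375), (168.26235961914062, 76.59407806396484), 15.605688095092773)
```

View pics/w1.png

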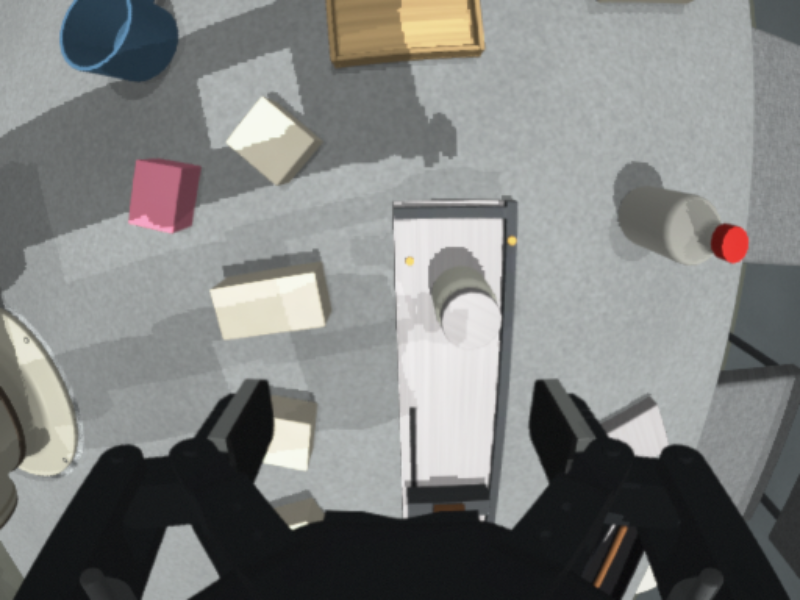

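The wrist view shows the hearth tilted about 1.2°, with the jar at (470,305) in the corner area. The stop is at (448,495) and the caddy is at the top, (405,28).

```bash
python3 -m pendant '[{"turn":[0,0,-0.0072],"linear":[0,0,0],"claw":0},{"turn":[0,0,0],"linear":[-0.06,0.068,0],"claw":0},{"turn":[0,0,0],"linear":[-0.06,0.068,0],"claw":0},{"turn":[0,0,0],"linear":[0,0,0.1],"claw":0},{"turn":[0,0,0],"linear":[0,0,0.1],"claw":0},{"turn":[0,0,0],"linear":[0,0,0.1],"claw":0},{"turn":[0,0,0],"linear":[0,0,0.1],"claw":0},{"turn":[0,0,0],"linear":[0,0,0.1],"claw":0},{"turn":[0,0,0],"linear":[0,0,0.08],"claw":0},{"turn":[0,0,0],"linear":[0,0,0.035],"claw":0},{"turn":[0,0,0],"linear":[0,0,0],"claw":0}]' 40
python3 -m pendant '[{"turn":[0,0,0],"linear":[0,0,0],"claw":1},{"turn":[0,0,0],"linear":[0,0,0],"claw":1},{"turn":[0,0,0],"linear":[0,0,0],"claw":1},{"turn":[0,0,0],"linear":[0,0,0],"claw":1},{"turn":[0,0,0],"linear":[0,0,0],"claw":1},{"turn":[0,0,0],"linear":[0,0,0],"claw":1},{"turn":[0,0,0],"linear":[0,0,0],"claw":1},{"turn":[0,0,0],"linear":[0,0,0],"claw":1}]' 40
python3 - <<'E'
from h import *
s=read_state();print(s["eef_pos"],s["gripper_width"],s["grasp_force"])
D=np.load('v0.npz');W=np.load('w1.npz')
for nm,I,d,C in(("top",D['b'],D['db'],None),("scene",D['a'],D['da'],None),("wrist",W['i'],W['d'],{"K":W['K'],"extrinsics":W['E']})):
    P=cloud(nm,I,d,C);x,y,z=[P[...,k] for k in range(3)];I=I.astype(int)
    m=(I[...,2]-I[...,0]>35)&(x>420)&(x<620)&(y>330)&(y<500)&(z<45)
    n,l,st,_=cv2.connectedComponentsWithStats(m.astype(np.uint8));k=1+st[1:,4].argmax();q=P[l==k]
    print(nm,cv2.minAreaRect(q[:,:2].astype(np.float32)),np.nanpercentile(q[:,2],[5,50,95]).round(1))
    r=q[(q[:,2]>26)];print("rim",cv2.minAreaRect(r[:,:2].astype(np.float32)) if len(r) else 0)
E
```

```text
time: 4.03
eef_pos: [615.0, 151.1, 50.1]
tcp_rot: [0.699, 0.715, -0.0, -0.0]
contact_force: [1.0, 0.0, 0.7]
gripper_width: 85.4
grasp_force: 0.0
time: 5.03
eef_pos: [616.0, 150.8, 51.9]
tcp_rot: [0.7, 0.714, 0.001, 0.001]
contact_force: [-3.2, -0.4, 9.5]
gripper_width: 51.9
grasp_force: 41.2
[615.97336045 150.82497656  51.92279221] 51.88639732601312 41.20170713402331
top ((559.2957153320312, 415.7290344238281), (126.46951293945312, 107.32672119140625), 4.03265905380249) [-1.   4.  27.9]
rim ((559.2462768554688, 415.67034912109375), (126.2426986694336, 107.21640014648438), 4.075683116912842)
scene ((559.0255737304688, 427.1519470214844), (127.59553527832031, 140.0829620361328), 4.8610663414001465) [ 1.8  6.6 29.4]
rim ((560.48046875, 414.60723876953125), (126.76962280273438, 113.72746276855469), 4.826231479644775)
wrist ((559.7108764648438, 389.8553161621094), (120.86956787109375, 64.90506744384766), 1.8706705570220947) [ 4.   5.6 30.4]
rim ((551.0897216796875, 366.5320129394531), (51.65980529785156, 129.02499389648438), 69.89730072021484)
```

```bash
python3 -m pendant '[{"turn":[0,0,0],"linear":[0,0,-0.05],"claw":1},{"turn":[0,0,0],"linear":[0,0,-0.1],"claw":1},{"turn":[0,0,0],"linear":[0,0,-0.1],"claw":1},{"turn":[0,0,0],"linear":[0.083,-0.0159,0],"claw":1},{"turn":[0,0,0],"linear":[0.083,-0.0159,0],"claw":1},{"turn":[0,0,0],"linear":[0.083,-0.0159,0],"claw":1},{"turn":[0,0,0],"linear":[0.083,-0.0159,0],"claw":1},{"turn":[0,0,0],"linear":[0.083,-0.0159,0],"claw":1},{"turn":[0,0,0],"linear":[0.083,-0.0159,0],"claw":1},{"turn":[0,0,0],"linear":[0.083,-0.0159,0],"claw":1},{"turn":[0,0,0],"linear":[0.083,-0.0159,0],"claw":1}]'
python3 -m pendant '[{"turn":[0,0,0],"linear":[0,0,0],"claw":1},{"turn":[0,0,0],"linear":[0,0,0.08],"claw":1},{"turn":[0,0,0],"linear":[0,0,0.08],"claw":1},{"turn":[0,0,0],"linear":[0,0,0.05],"claw":1},{"turn":[0,0,0],"linear":[0,0,0.025],"claw":1},{"turn":[0,0,0],"linear":[0,0,0.01],"claw":1},{"turn":[0,0,0],"linear":[0,0,0],"claw":1},{"turn":[0,0,0],"linear":[0,0,0],"claw":1}]'
```

```text
time: 6.4
eef_pos: [558.8, 416.3, 152.0]
tcp_rot: [0.7, 0.714, 0.001, 0.0]
contact_force: [0.5, -1.0, -1.6]
gripper_width: 51.9
grasp_force: 42.9
time: 7.4
eef_pos: [559.4, 415.4, 53.2]
tcp_rot: [0.7, 0.714, 0.001, 0.0]
contact_force: [0.0, -0.4, -2.3]
gripper_width: 52.3
grasp_force: 42.9
```

```bash
python3 -m pendant '[{"turn":[0,0,0],"linear":[0,0,0.004],"claw":1},{"turn":[0,0,0],"linear":[0,0,0],"claw":0},{"turn":[0,0,0],"linear":[0,0,0],"claw":0},{"turn":[0,0,0],"linear":[0,0,0],"claw":0},{"turn":[0,0,0],"linear":[0,0,0],"claw":0},{"turn":[0,0,0],"linear":[0,0,0],"claw":0},{"turn":[0,0,0],"linear":[0,0,-0.05],"claw":0},{"turn":[0,0,0],"linear":[0,0,-0.1],"claw":0},{"turn":[0,0,0],"linear":[0,0,-0.125],"claw":0}]'
python3 -m pendant '[{"turn":[0,0,0],"linear":[-0.1063,0.0087,0],"claw":0},{"turn":[0,0,0],"linear":[-0.1063,0.0087,0],"claw":0},{"turn":[0,0,0],"linear":[-0.1063,0.0087,0],"claw":0},{"turn":[0,0,0],"linear":[-0.1063,0.0087,0],"claw":0},{"turn":[0,0,0],"linear":[-0.1063,0.0087,0],"claw":0},{"turn":[0,0,0],"linear":[-0.1063,0.0087,0],"claw":0},{"turn":[0,0,0],"linear":[-0.1063,0.0087,0],"claw":0},{"turn":[0,0,0],"linear":[-0.1063,0.0087,0],"claw":0},{"turn":[0,0,0],"linear":[-0.1063,0.0087,0],"claw":0},{"turn":[0,0,0],"linear":[-0.1063,0.0087,0],"claw":0},{"turn":[0,0,0],"linear":[-0.1063,0.0087,0],"claw":0},{"turn":[0,0,0],"linear":[-0.1063,0.0087,0],"claw":0}]'
python3 - <<'E'
from h import *
C=calibration("wrist");i,d=snapshot("wrist")
P=cloud("wrist",i,d,C);show(comps(P,i,25,110,minpx=200));print()
show(comps(P,i,50,80,minpx=30))
t,e=snapshot("top");Q=cloud("top",t,e);show(comps(Q,t,50,130,(400,700,300,500),minpx=30))
E
```

```text
time: 8.52
eef_pos: [558.7, 415.0, 162.7]
tcp_rot: [0.7, 0.714, -0.0, -0.0]
contact_force: [0.5, -0.1, 1.0]
gripper_width: 85.4
grasp_force: 0.0
time: 10.02
eef_pos: [611.6, -95.5, 162.4]
tcp_rot: [0.7, 0.714, 0.0, 0.001]
contact_force: [0.2, 0.2, -0.1]
gripper_width: 85.6
grasp_force: 0.0
c 443 0 ang 80  61x51 z 44 col [161. 179. 185.] px 82 87
c 613 -94 ang 1  33x20 z 65 col [ 94. 109. 105.] px 257 189
c 436 -143 ang 24  62x50 z 44 col [237. 248. 250.] px 90 226
c 779 -172 ang 90  62x41 z 30 col [40. 39. 40.] px 408 254
c 437 -311 ang 63  54x39 z 45 col [247. 253. 252.] px 117 349

c 613 -94 ang 1  33x20 z 65 col [ 84. 128. 185.] px 258 194
c 558 413 ang 44  47x44 z 84 col [146. 145. 150.] px 157 174
```

```bash
python3 -m pendant '[{"turn":[0,0,0],"linear":[0.003,0,0.1],"claw":0.2},{"turn":[0,0,0],"linear":[0,0.003,0.1],"claw":0.2},{"turn":[0,0,0],"linear":[0,0,0.0635],"claw":0.2},{"turn":[0,0,0],"linear":[0,0,0],"claw":1},{"turn":[0,0,0],"linear":[0,0,0],"claw":1},{"turn":[0,0,0],"linear":[0,0,0],"claw":1},{"turn":[0,0,0],"linear":[0,0,0],"claw":1},{"turn":[0,0,0],"linear":[0,0,0],"claw":1},{"turn":[0,0,0],"linear":[0,0,0],"claw":1},{"turn":[0,0,0],"linear":[0,0,0],"claw":1}]' 30
python3 -m pendant '[{"turn":[0,0,0],"linear":[-0.02,0,0],"claw":1},{"turn":[0,0,0],"linear":[-0.025,0,0],"claw":1},{"turn":[0,0,0],"linear":[-0.025,0,0],"claw":1},{"turn":[0,0,0],"linear":[-0.025,0,0],"claw":1},{"turn":[0,0,0],"linear":[-0.025,0,0],"claw":1},{"turn":[0,0,0],"linear":[-0.02,0,0],"claw":1},{"turn":[0,0,0],"linear":[-0.01,0,0],"claw":1},{"turn":[0,0,0],"linear":[0,0,0],"claw":1},{"turn":[0,0,0],"linear":[0,0,0],"claw":0},{"turn":[0,0,0],"linear":[0,0,0],"claw":0},{"turn":[0,0,0],"linear":[0,0,0],"claw":0},{"turn":[0,0,0],"linear":[0,0,-0.05],"claw":0}]' 30
```

```text
time: 11.38
eef_pos: [612.6, -92.8, 57.4]
tcp_rot: [0.7, 0.714, 0.0, 0.0]
contact_force: [-8.7, 0.1, 4.2]
gripper_width: 33.5
grasp_force: 31.6
time: 12.88
eef_pos: [613.2, -152.6, 74.9]
tcp_rot: [0.7, 0.714, -0.001, -0.001]
contact_force: [-0.3, 0.6, 0.0]
gripper_width: 85.0
grasp_force: 0.0
```

```bash
python3 -m pendant '[{"turn":[0,0,0],"linear":[0,0,-0.09],"claw":0},{"turn":[0,0,0],"linear":[0,0,-0.1],"claw":0},{"turn":[0,0,0],"linear":[0.0841,-0.0461,0],"claw":0},{"turn":[0,0,0],"linear":[0.0841,-0.0461,0],"claw":0},{"turn":[0,0,0],"linear":[0.0841,-0.0461,0],"claw":0},{"turn":[0,0,0],"linear":[0.0841,-0.0461,0],"claw":0},{"turn":[0,0,0],"linear":[0.0841,-0.0461,0],"claw":0},{"turn":[0,0,0],"linear":[0.0841,-0.0461,0],"claw":0},{"turn":[0,0,0],"linear":[0.0841,-0.0461,0],"claw":0},{"turn":[0,0,0],"linear":[0.0841,-0.0461,0],"claw":0},{"turn":[0,0,0],"linear":[0.0841,-0.0461,0],"claw":0}]'
python3 -m pendant '[{"turn":[0,0,-0.0537],"linear":[0,0,0],"claw":0},{"turn":[0,0,-0.0537],"linear":[0,0,0],"claw":0},{"turn":[0,0,-0.0537],"linear":[0,0,0],"claw":0},{"turn":[0,0,-0.0537],"linear":[0,0,0],"claw":0},{"turn":[0,0,-0.0537],"linear":[0,0,0],"claw":0},{"turn":[0,0,-0.0537],"linear":[0,0,0],"claw":0},{"turn":[0,0,-0.0537],"linear":[0,0,0],"claw":0},{"turn":[0,0,-0.0537],"linear":[0,0,0],"claw":0},{"turn":[0,0,-0.0537],"linear":[0,0,0],"claw":0},{"turn":[0,0,-0.0537],"linear":[0,0,0],"claw":0},{"turn":[0,0,0],"linear":[0,0,0],"claw":0}]'
cat > look.py <<'E'
from h import *
# state, blocks by wrist+top, tool-frame offset to a target given on the command line: x y yaw_of_tool_y
import sys
s=read_state();M=R.from_quat(s["tcp_rot"]).as_matrix();p=s["eef_pos"]
print("t %.2f"%s["time"],"tcp",p.round(1),"yaw_y %.2f"%np.degrees(np.arctan2(M[1,1],M[0,1])),"F",s["contact_force"].round(1),"w %.1f"%s["gripper_width"])
B={}
for n in sys.argv[1].split(',') if sys.argv[1]!='-' else []:
    C=calibration(n);i,d=snapshot(n);P=cloud(n,i,d,C);cv2.imwrite(f'pics/{n}_{s["time"]:.1f}.png',cv2.resize(i,(800,600)))
    print(n);show([c for c in comps(P,i,25,110,minpx=80) if c[0]<680])
if len(sys.argv)>2:
    x,y,a=map(float,sys.argv[2:5]);v=M.T@(np.array([x,y,p[2]])-p)/400
    da=(a-np.degrees(np.arctan2(M[1,1],M[0,1]))+90)%180-90
    print("lin units",v.round(4),"turn z units",round(-da/180,4),"(deg world %.1f)"%da)
E
python3 look.py wrist,top 441 146.5 98
```

```text
time: 14.25
eef_pos: [441.1, 147.5, 152.9]
tcp_rot: [0.7, 0.714, 0.001, 0.001]
contact_force: [0.3, -0.5, 0.1]
gripper_width: 85.3
grasp_force: 0.0
time: 15.62
eef_pos: [441.8, 146.5, 152.5]
tcp_rot: [-0.068, 0.998, 0.0, 0.001]
contact_force: [0.4, 0.1, 0.1]
gripper_width: 85.4
grasp_force: 0.0
t 15.62 tcp [441.8 146.5 152.5] yaw_y 97.81 F [0.4 0.1 0.1] w 85.4
wrist
c 340 250 ang 76  61x50 z 44 col [204. 172. 247.] px 392 94
c 315 372 ang 13  61x16 z 59 col [83. 67. 45.] px 498 103
c 432 -122 ang -3  66x27 z 44 col [ 99. 110. 113.] px 13 150
c 441 145 ang 8  101x51 z 44 col [224. 239. 243.] px 257 189
c 442 1 ang 80  61x51 z 44 col [226. 241. 244.] px 104 172
c 452 289 ang -42  60x51 z 44 col [168. 189. 194.] px 401 220
c 612 -155 ang -0  34x22 z 65 col [39. 49. 70.] px 17 280
c 549 419 ang 53  48x21 z 85 col [116. 131. 140.] px 461 297
top
c 612 -153 ang -2  32x21 z 64 col [73. 78. 78.] px 324 157
c 570 -412 ang 84  127x126 z 48 col [133. 138. 138.] px 402 166
c 559 414 ang 45  46x44 z 84 col [145. 146. 153.] px 157 175
c 502 547 ang -61  61x52 z 42 col [ 77. 175. 183.] px 119 193
c 434 -141 ang 24  60x50 z 43 col [175. 190. 185.] px 323 208
c 433 -303 ang 64  61x50 z 43 col [174. 189. 184.] px 371 207
c 445 298 ang 44  51x40 z 43 col [118. 128. 132.] px 189 208
c 442 3 ang 79  60x50 z 43 col [158. 172. 178.] px 281 207
c 420 -486 ang -0  48x27 z 108 col [50.  49.5 50. ] px 435 208
c 412 143 ang -79  50x44 z 44 col [145. 158. 164.] px 239 216
c 306 406 ang 89  78x75 z 88 col [89. 73. 57.] px 154 250
lin units [ 0.002   0.0003 -0.    ] turn z units -0.0011 (deg world 0.2)
```

```bash
python3 -m pendant '[{"turn":[0,0,0],"linear":[0.002,0,0.1],"claw":0},{"turn":[0,0,0],"linear":[0,0,0.1],"claw":0},{"turn":[0,0,0],"linear":[0,0,0.07],"claw":0},{"turn":[0,0,0],"linear":[0,0,0.021],"claw":0},{"turn":[0,0,0],"linear":[0,0,0],"claw":0},{"turn":[0,0,0],"linear":[0,0,0],"claw":1},{"turn":[0,0,0],"linear":[0,0,0],"claw":1},{"turn":[0,0,0],"linear":[0,0,0],"claw":1},{"turn":[0,0,0],"linear":[0,0,0],"claw":1},{"turn":[0,0,0],"linear":[0,0,0],"claw":1},{"turn":[0,0,0],"linear":[0,0,0],"claw":1},{"turn":[0,0,0],"linear":[0,0,0],"claw":1}]' 40
python3 look.py -
python3 -m pendant '[{"turn":[0,0,0],"linear":[0,0,-0.05],"claw":1},{"turn":[0,0,0],"linear":[0,0,-0.1],"claw":1},{"turn":[0,0,0],"linear":[0,0,-0.05],"claw":1},{"turn":[0,0,0.0537],"linear":[0,0,0],"claw":1},{"turn":[0,0,0.0537],"linear":[0,0,0],"claw":1},{"turn":[0,0,0.0537],"linear":[0,0,0],"claw":1},{"turn":[0,0,0.0537],"linear":[0,0,0],"claw":1},{"turn":[0,0,0.0537],"linear":[0,0,0],"claw":1},{"turn":[0,0,0.0537],"linear":[0,0,0],"claw":1},{"turn":[0,0,0.0537],"linear":[0,0,0],"claw":1},{"turn":[0,0,0.0537],"linear":[0,0,0],"claw":1},{"turn":[0,0,0.0537],"linear":[0,0,0],"claw":1}]'
python3 -m pendant '[{"turn":[0,0,0.0537],"linear":[0,0,0],"claw":1},{"turn":[0,0,0],"linear":[0,0,0],"claw":1}]'
python3 look.py - 625.6 165.5 1.2
```

```text
time: 17.23
eef_pos: [441.3, 146.4, 35.9]
tcp_rot: [-0.068, 0.998, 0.0, 0.001]
contact_force: [-2.1, 0.3, 7.5]
gripper_width: 49.2
grasp_force: 41.1
t 17.23 tcp [441.3 146.4  35.9] yaw_y 97.85 F [-2.1  0.3  7.5] w 49.2
time: 18.73
eef_pos: [440.8, 146.3, 115.2]
tcp_rot: [0.639, 0.769, 0.0, 0.0]
contact_force: [0.4, -0.0, -2.4]
gripper_width: 49.4
grasp_force: 43.3
time: 18.98
eef_pos: [440.8, 146.3, 115.1]
tcp_rot: [0.699, 0.715, 0.0, 0.0]
contact_force: [0.5, -0.1, -0.8]
gripper_width: 48.9
grasp_force: 43.2
t 18.98 tcp [440.8 146.3 115.1] yaw_y 1.23 F [ 0.5 -0.1 -0.8] w 48.9
lin units [3.81e-02 4.63e-01 1.00e-04] turn z units 0.0002 (deg world -0.0)
```

```bash
python3 -m pendant '[{"turn":[0,0,0],"linear":[0.007,0.09,0],"claw":1},{"turn":[0,0,0],"linear":[0.007,0.09,0],"claw":1},{"turn":[0,0,0],"linear":[0.007,0.09,0],"claw":1},{"turn":[0,0,0],"linear":[0.007,0.09,0],"claw":1},{"turn":[0,0,0],"linear":[0.007,0.095,0],"claw":1},{"turn":[0,0,0],"linear":[0,0,0],"claw":1},{"turn":[0,0,0],"linear":[0,0,0.08],"claw":1},{"turn":[0,0,0],"linear":[0,0,0.06],"claw":1},{"turn":[0,0,0],"linear":[0,0,0.03],"claw":1},{"turn":[0,0,0],"linear":[0,0,0.01],"claw":1},{"turn":[0,0,0],"linear":[0,0,0],"claw":1}]' 40
python3 look.py wrist
```

```text
time: 20.35
eef_pos: [622.7, 164.1, 43.6]
tcp_rot: [0.699, 0.715, 0.0, 0.0]
contact_force: [0.5, -0.4, -1.5]
gripper_width: 49.3
grasp_force: 43.4
t 20.35 tcp [622.7 164.1  43.6] yaw_y 1.23 F [ 0.5 -0.4 -1.5] w 49.3
wrist
c 481 289 ang -85  42x21 z 43 col [116. 129. 133.] px 18 50
c 623 166 ang 1  127x31 z 105 col [115. 119. 117.] px 257 266
```

```bash
python3 -m pendant '[{"turn":[0,0,0],"linear":[0,0,0.005],"claw":1},{"turn":[0,0,0],"linear":[0.0025,0.005,0],"claw":1},{"turn":[0,0,0],"linear":[0.0025,0.005,0],"claw":1},{"turn":[0,0,0],"linear":[0.0025,0.002,0],"claw":1},{"turn":[0,0,0],"linear":[0.0025,0,0],"claw":1},{"turn":[0,0,0],"linear":[0,0,0],"claw":1}]' 40
python3 -m pendant '[{"turn":[0,0,0],"linear":[0.0025,0,0],"claw":1},{"turn":[0,0,0],"linear":[0,0,0],"claw":1}]'
python3 -m pendant '[{"turn":[0,0,0],"linear":[0.0025,0,0],"claw":1},{"turn":[0,0,0],"linear":[0,0,0],"claw":1}]'
```

```text
time: 21.15
eef_pos: [627.3, 168.2, 41.0]
tcp_rot: [0.7, 0.714, 0.0, 0.0]
contact_force: [1.0, -0.6, -0.9]
gripper_width: 49.7
grasp_force: 43.6
time: 21.4
eef_pos: [627.2, 169.2, 41.0]
tcp_rot: [0.7, 0.714, 0.0, 0.0]
contact_force: [-0.3, -1.1, 1.9]
gripper_width: 49.2
grasp_force: 43.8
time: 21.65
eef_pos: [627.2, 170.2, 41.0]
tcp_rot: [0.7, 0.714, -0.0, 0.0]
contact_force: [0.3, -2.0, 2.2]
gripper_width: 48.9
grasp_force: 43.9
```

```bash
for k in 1; do python3 -m pendant '[{"turn":[0,0,0],"linear":[0.003,0,0],"claw":1},{"turn":[0,0,0],"linear":[0,0,0],"claw":1}]'
python3 -m pendant '[{"turn":[0,0,0],"linear":[0.003,0,0],"claw":1},{"turn":[0,0,0],"linear":[0,0,0],"claw":1}]'
python3 -m pendant '[{"turn":[0,0,0],"linear":[0,0.003,0],"claw":1},{"turn":[0,0,0],"linear":[0,0,0],"claw":1}]'
python3 -m pendant '[{"turn":[0,0,0],"linear":[0,0.003,0],"claw":1},{"turn":[0,0,0],"linear":[0,0,0],"claw":1}]'; done
```

```text
time: 21.9
eef_pos: [627.1, 170.3, 41.0]
tcp_rot: [0.7, 0.714, -0.001, 0.001]
contact_force: [-0.8, -11.7, 5.5]
gripper_width: 49.3
grasp_force: 44.1
time: 22.15
eef_pos: [627.1, 170.5, 41.2]
tcp_rot: [0.7, 0.714, -0.001, 0.001]
contact_force: [-3.4, -22.1, 7.9]
gripper_width: 49.6
grasp_force: 44.5
time: 22.4
eef_pos: [627.4, 170.4, 41.0]
tcp_rot: [0.7, 0.714, -0.002, 0.0]
contact_force: [-11.8, -22.7, 13.3]
gripper_width: 48.9
grasp_force: 45.3
time: 22.65
eef_pos: [627.7, 170.4, 41.0]
tcp_rot: [0.7, 0.714, -0.003, -0.0]
contact_force: [-21.1, -23.5, 19.5]
gripper_width: 49.2
grasp_force: 46.1
```

```bash
python3 -m pendant '[{"turn":[0,0,0],"linear":[-0.002,-0.003,0],"claw":1},{"turn":[0,0,0],"linear":[0,0,0],"claw":1},{"turn":[0,0,0],"linear":[0,0,0],"claw":0},{"turn":[0,0,0],"linear":[0,0,0],"claw":0},{"turn":[0,0,0],"linear":[0,0,0],"claw":0},{"turn":[0,0,0],"linear":[0,0,0],"claw":0},{"turn":[0,0,0],"linear":[0,0,0],"claw":0},{"turn":[0,0,0],"linear":[0,0,-0.1],"claw":0},{"turn":[0,0,0],"linear":[0,0,-0.15],"claw":0},{"turn":[0,0,0],"linear":[0,0,-0.1],"claw":0},{"turn":[0,0,0],"linear":[0,0,0],"claw":0}]' 40
python3 look.py wrist,top 452 289 48
```

```text
time: 24.02
eef_pos: [629.5, 172.1, 184.7]
tcp_rot: [0.7, 0.714, 0.002, 0.002]
contact_force: [0.3, 0.1, -0.2]
gripper_width: 85.4
grasp_force: 0.0
t 24.02 tcp [629.5 172.1 184.7] yaw_y 1.20 F [ 0.3  0.1 -0.2] w 85.4
wrist
c 336 379 ang 50  24x5 z 51 col [78. 62. 42.] px 12 15
c 453 290 ang -42  61x51 z 44 col [174.  193.  196.5] px 85 68
c 343 250 ang 76  60x48 z 44 col [125. 106. 182.] px 17 116
c 627 170 ang -88  100x50 z 49 col [210. 227. 232.] px 253 183
c 436 31 ang -4  23x6 z 41 col [101. 111. 114.] px 101 286
c 433 -136 ang 26  62x36 z 44 col [200. 221. 222.] px 122 370
top
c 612 -153 ang -3  32x21 z 64 col [74. 77. 77.] px 324 157
c 635 147 ang -85  50x34 z 47 col [141. 154. 160.] px 237 151
c 568 -412 ang 43  127x126 z 48 col [133. 138. 138.] px 402 166
c 558 414 ang 45  47x44 z 83 col [144.  145.5 153. ] px 157 175
c 503 548 ang -62  60x51 z 42 col [ 77. 175. 182.] px 119 193
c 451 292 ang -45  57x52 z 42 col [130. 143. 144.] px 190 206
c 434 -141 ang 24  60x50 z 43 col [174. 188. 184.] px 323 208
c 433 -302 ang 64  60x50 z 43 col [173. 188. 184.] px 371 207
c 442 3 ang 80  59x51 z 43 col [157. 171. 177.] px 281 207
c 417 -487 ang 4  45x29 z 108 col [50. 49. 49.] px 435 209
c 306 406 ang 89  77x75 z 87 col [89.  73.  56.5] px 154 250
lin units [ 0.3016 -0.4375 -0.0023] turn z units -0.26 (deg world 46.8)
```

Candidates in the top view are the cream short blocks at about (304,322), (438,323), (507,325) and (582,324), plus pink (323,374) and yellow (186,301). The four cream 60x50x44 ones fit. I'll confirm with one crop.

```bash
python3 - <<'E'
import cv2,glob
i=cv2.imread('pics/top_24.0.png');cv2.imwrite('pics/crop1.png',cv2.resize(i[270:400,160:620],(800,226)))
E
python3 -m pendant '[{"turn":[0,0,0],"linear":[0.05,-0.0729,0],"claw":0},{"turn":[0,0,0],"linear":[0.05,-0.0729,0],"claw":0},{"turn":[0,0,0],"linear":[0.05,-0.0729,0],"claw":0},{"turn":[0,0,0],"linear":[0.05,-0.0729,0],"claw":0},{"turn":[0,0,0],"linear":[0.05,-0.0729,0],"claw":0},{"turn":[0,0,0],"linear":[0.0516,-0.0729,0],"claw":0},{"turn":[0,0,-0.052],"linear":[0,0,0],"claw":0},{"turn":[0,0,-0.052],"linear":[0,0,0],"claw":0},{"turn":[0,0,-0.052],"linear":[0,0,0],"claw":0},{"turn":[0,0,-0.052],"linear":[0,0,0],"claw":0},{"turn":[0,0,-0.052],"linear":[0,0,0],"claw":0},{"turn":[0,0,0],"linear":[0,0,0],"claw":0}]'
python3 look.py wrist 452.5 290 47
```

```text
time: 25.62
eef_pos: [450.5, 288.6, 179.6]
tcp_rot: [0.359, 0.933, -0.001, -0.001]
contact_force: [0.2, -0.1, 0.5]
gripper_width: 85.6
grasp_force: 0.0
t 25.62 tcp [450.5 288.6 179.6] yaw_y 47.95 F [ 0.2 -0.1  0.5] w 85.6
wrist
c 333 380 ang 47  50x9 z 90 col [86. 70. 48.] px 247 15
c 503 546 ang -63  62x51 z 44 col [ 96. 241. 248.] px 468 64
c 340 250 ang 75  61x51 z 44 col [191. 165. 245.] px 150 125
c 559 412 ang -14  48x47 z 85 col [136. 180. 201.] px 408 174
c 452 289 ang -42  60x50 z 44 col [221. 236. 240.] px 260 183
c 621 217 ang 24  52x18 z 48 col [103. 115. 118.] px 295 323
lin units [-0.0015  0.006  -0.    ] turn z units 0.0053 (deg world -0.9)
```

View pics/crop1.png

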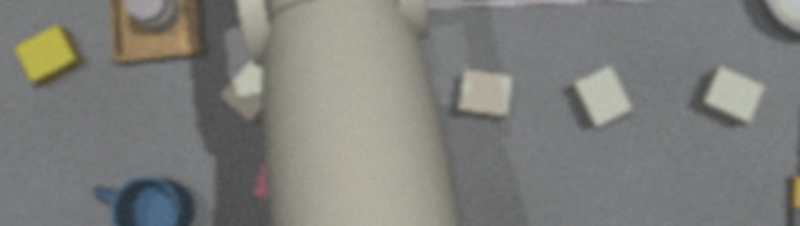

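The crop shows cream blocks at (243,85, partly hidden by the arm), (485,93), (602,97) and (733,96). The yellow one is at (47,54) and the jar stands in the caddy. I'll pick the first cream short block now.

```bash
python3 -m pendant '[{"turn":[0,0,0],"linear":[0,0.003,0.12],"claw":0},{"turn":[0,0,0],"linear":[0,0,0.12],"claw":0},{"turn":[0,0,0],"linear":[0,0,0.09],"claw":0},{"turn":[0,0,0],"linear":[0,0,0.029],"claw":0},{"turn":[0,0,0],"linear":[0,0,0],"claw":0},{"turn":[0,0,0],"linear":[0,0,0],"claw":1},{"turn":[0,0,0],"linear":[0,0,0],"claw":1},{"turn":[0,0,0],"linear":[0,0,0],"claw":1},{"turn":[0,0,0],"linear":[0,0,0],"claw":1},{"turn":[0,0,0],"linear":[0,0,0],"claw":1},{"turn":[0,0,0],"linear":[0,0,0],"claw":1},{"turn":[0,0,0],"linear":[0,0,0],"claw":1}]' 40
python3 look.py -
python3 -m pendant '[{"turn":[0,0,0],"linear":[0,0,-0.05],"claw":1},{"turn":[0,0,0],"linear":[0,0,-0.1],"claw":1},{"turn":[0,0,0],"linear":[0,0,-0.1],"claw":1},{"turn":[0,0,0.052],"linear":[0,0,0],"claw":1},{"turn":[0,0,0.052],"linear":[0,0,0],"claw":1},{"turn":[0,0,0.052],"linear":[0,0,0],"claw":1},{"turn":[0,0,0.052],"linear":[0,0,0],"claw":1},{"turn":[0,0,0.052],"linear":[0,0,0],"claw":1},{"turn":[0,0,0],"linear":[0,0,0],"claw":1}]'
python3 look.py - 624 86 1.2
```

```text
time: 27.18
eef_pos: [452.2, 289.9, 38.6]
tcp_rot: [0.359, 0.934, 0.001, 0.001]
contact_force: [-2.0, -1.3, 8.7]
gripper_width: 49.5
grasp_force: 41.7
t 27.18 tcp [452.2 289.9  38.6] yaw_y 47.98 F [-2.  -1.3  8.7] w 49.5
time: 28.3
eef_pos: [451.7, 289.7, 137.8]
tcp_rot: [0.7, 0.715, 0.0, 0.0]
contact_force: [0.4, 0.5, -1.0]
gripper_width: 49.5
grasp_force: 42.2
t 28.30 tcp [451.7 289.7 137.8] yaw_y 1.23 F [ 0.4  0.5 -1. ] w 49.5
lin units [-5.183e-01  4.197e-01  2.000e-04] turn z units 0.0001 (deg world -0.0)
```

```bash
python3 -m pendant '[{"turn":[0,0,0],"linear":[-0.074,0.06,0],"claw":1},{"turn":[0,0,0],"linear":[-0.074,0.06,0],"claw":1},{"turn":[0,0,0],"linear":[-0.074,0.06,0],"claw":1},{"turn":[0,0,0],"linear":[-0.074,0.06,0],"claw":1},{"turn":[0,0,0],"linear":[-0.074,0.06,0],"claw":1},{"turn":[0,0,0],"linear":[-0.074,0.06,0],"claw":1},{"turn":[0,0,0],"linear":[-0.074,0.06,0],"claw":1},{"turn":[0,0,0],"linear":[0,0,0],"claw":1},{"turn":[0,0,0],"linear":[0,0,0.1],"claw":1},{"turn":[0,0,0],"linear":[0,0,0.08],"claw":1},{"turn":[0,0,0],"linear":[0,0,0.04],"claw":1},{"turn":[0,0,0],"linear":[0,0,0.011],"claw":1}]'
python3 -m pendant '[{"turn":[0,0,0],"linear":[0,0,0.004],"claw":1},{"turn":[0,0,0],"linear":[0.003,0.005,0],"claw":1},{"turn":[0,0,0],"linear":[0.003,0.004,0],"claw":1},{"turn":[0,0,0],"linear":[0.003,0,0],"claw":1},{"turn":[0,0,0],"linear":[0,0,0],"claw":1}]'
python3 -m pendant '[{"turn":[0,0,0],"linear":[0.003,0,0],"claw":1},{"turn":[0,0,0],"linear":[0,0,0],"claw":1}]'
python3 -m pendant '[{"turn":[0,0,0],"linear":[0.002,0,0],"claw":1},{"turn":[0,0,0],"linear":[0,0,0],"claw":1}]'
```

```text
time: 29.8
eef_pos: [623.7, 86.3, 44.7]
tcp_rot: [0.699, 0.715, -0.0, -0.0]
contact_force: [-0.6, 0.4, -0.9]
gripper_width: 49.0
grasp_force: 42.2
time: 30.42
eef_pos: [627.7, 89.7, 43.7]
tcp_rot: [0.7, 0.714, 0.0, 0.0]
contact_force: [0.7, -0.5, 2.9]
gripper_width: 49.4
grasp_force: 42.6
time: 30.68
eef_pos: [627.6, 89.9, 43.7]
tcp_rot: [0.7, 0.714, -0.001, 0.001]
contact_force: [-1.5, -9.9, 4.3]
gripper_width: 49.4
grasp_force: 42.9
time: 30.92
eef_pos: [627.5, 90.0, 43.7]
tcp_rot: [0.7, 0.714, -0.001, 0.001]
contact_force: [-3.2, -16.5, 5.8]
gripper_width: 49.2
grasp_force: 43.0
```

```bash
python3 -m pendant '[{"turn":[0,0,0],"linear":[0,0.003,0],"claw":1},{"turn":[0,0,0],"linear":[0,0,0],"claw":1}]'
python3 -m pendant '[{"turn":[0,0,0],"linear":[0,0.003,0],"claw":1},{"turn":[0,0,0],"linear":[0,0,0],"claw":1}]'
python3 -m pendant '[{"turn":[0,0,0],"linear":[0,0.003,0],"claw":1},{"turn":[0,0,0],"linear":[0,0,0],"claw":1}]'
```

```text
time: 31.18
eef_pos: [627.9, 89.9, 43.7]
tcp_rot: [0.7, 0.714, -0.002, 0.0]
contact_force: [-11.5, -17.0, 13.3]
gripper_width: 49.3
grasp_force: 43.7
time: 31.42
eef_pos: [628.8, 89.7, 43.7]
tcp_rot: [0.7, 0.715, -0.002, 0.0]
contact_force: [-15.2, -19.7, 14.5]
gripper_width: 49.2
grasp_force: 44.0
time: 31.68
eef_pos: [629.8, 89.4, 43.7]
tcp_rot: [0.7, 0.715, -0.003, 0.0]
contact_force: [-16.0, -22.4, 16.3]
gripper_width: 48.9
grasp_force: 44.1
```

```bash
python3 -m pendant '[{"turn":[0,0,0],"linear":[0,0.002,0],"claw":1},{"turn":[0,0,0],"linear":[0,0,0],"claw":1}]'
python3 -m pendant '[{"turn":[0,0,0],"linear":[0,0.002,0],"claw":1},{"turn":[0,0,0],"linear":[0,0,0],"claw":1}]'; python3 look.py wrist
```

```text
time: 31.92
eef_pos: [630.6, 89.2, 43.7]
tcp_rot: [0.7, 0.715, -0.003, 0.0]
contact_force: [-17.4, -24.7, 15.0]
gripper_width: 49.2
grasp_force: 44.2
time: 32.17
eef_pos: [631.2, 89.0, 43.7]
tcp_rot: [0.7, 0.715, -0.003, 0.0]
contact_force: [-19.8, -25.9, 17.5]
gripper_width: 49.3
grasp_force: 44.4
t 32.17 tcp [631.2  89.   43.7] yaw_y 1.21 F [-19.8 -25.9  17.5] w 49.3
wrist
c 632 91 ang 1  128x31 z 105 col [156. 174. 179.] px 258 189
c 444 1 ang 80  62x50 z 44 col [212. 229. 233.] px 28 319
```

```bash
python3 -m pendant '[{"turn":[0,0,0],"linear":[-0.005,-0.005,0],"claw":1},{"turn":[0,0,0],"linear":[0,0,0],"claw":1},{"turn":[0,0,0],"linear":[0,0,0],"claw":0},{"turn":[0,0,0],"linear":[0,0,0],"claw":0},{"turn":[0,0,0],"linear":[0,0,0],"claw":0},{"turn":[0,0,0],"linear":[0,0,0],"claw":0},{"turn":[0,0,0],"linear":[0,0,0],"claw":0},{"turn":[0,0,0],"linear":[0,0,-0.1],"claw":0},{"turn":[0,0,0],"linear":[0,0,-0.15],"claw":0},{"turn":[0,0,0],"linear":[0.06,0,-0.06],"claw":0},{"turn":[0,0,0],"linear":[0,0,0],"claw":0}]' 40
python3 look.py wrist,top; ls pics
python3 - <<'E'
import cv2,glob
i=cv2.imread('pics/wrist_33.5.png') 
f=sorted(glob.glob('pics/wrist_3[3-4]*.png'))[-1];i=cv2.imread(f);cv2.imwrite('pics/c2.png',cv2.resize(i[60:480,220:620],(572,600),interpolation=cv2.INTER_CUBIC))
E
```

```text
time: 33.6
eef_pos: [630.8, 114.9, 169.5]
tcp_rot: [0.699, 0.715, 0.001, 0.001]
contact_force: [-0.2, 0.1, -0.1]
gripper_width: 85.4
grasp_force: 0.0
t 33.60 tcp [630.8 114.9 169.5] yaw_y 1.27 F [-0.2  0.1 -0.1] w 85.4
wrist
c 353 247 ang 81  61x29 z 44 col [ 82.5  72.  119. ] px 13 68
c 630 138 ang -88  160x52 z 49 col [161. 180. 186.] px 254 157
c 488 20 ang 79  60x50 z 44 col [228. 242. 245.] px 125 261
c 436 -143 ang 23  62x51 z 45 col [232. 245. 243.] px 119 356
top
c 612 -153 ang -1  32x20 z 63 col [73.  77.5 78. ] px 324 157
c 635 83 ang 89  41x40 z 48 col [143. 156. 163.] px 255 151
c 631 165 ang -84  60x45 z 48 col [106. 115. 119.] px 231 153
c 570 -411 ang 88  126x125 z 48 col [132. 137. 137.] px 402 166
c 559 439 ang 4  131x70 z 28 col [ 93. 116. 128.] px 151 176
c 559 414 ang 45  46x44 z 84 col [143.  146.  152.5] px 158 175
c 503 548 ang -62  61x52 z 42 col [ 77. 175. 182.] px 119 193
c 483 7 ang -11  50x29 z 44 col [172. 186. 183.] px 280 195
c 434 -141 ang 24  59x49 z 43 col [175. 189. 185.] px 323 208
c 433 -303 ang 63  61x50 z 43 col [174. 188. 184.] px 371 207
c 418 -486 ang -1  51x27 z 108 col [50. 50. 49.] px 435 208
c 339 252 ang 76  59x50 z 43 col [100.  88. 136.] px 205 239
c 306 406 ang 89  78x75 z 88 col [87. 73. 56.] px 154 250
crop1.png
scene0.png
top0.png
top_15.6.png
top_24.0.png
top_33.6.png
w1.png
wrist_15.6.png
wrist_20.4.png
wrist_24.0.png
wrist_25.6.png
wrist_32.2.png
wrist_33.6.png[ WARN:0@0.015] global loadsave.cpp:275 findDecoder imread_('pics/wrist_33.5.png'): can't open/read file: check file path/integrity
```

View pics/c2.png

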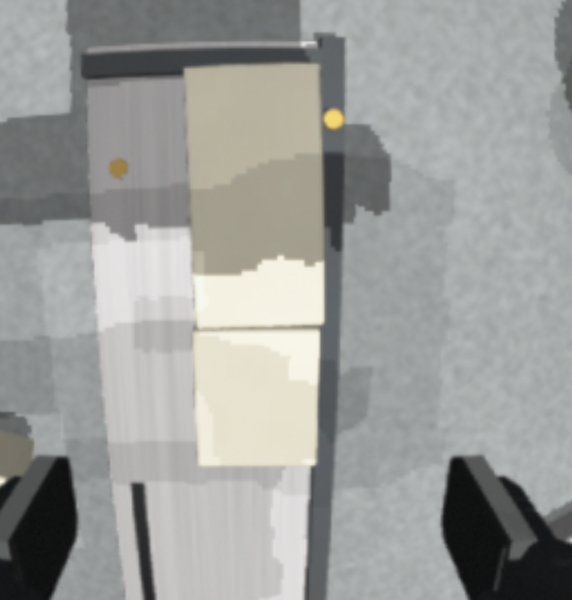

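The crop shows the long block at (255,195) and the short one at (258,397), with a thin seam between them and a possible slight gap between the short block and the fence. I'll measure both. The block formerly at (442,3) was knocked to (488,20).

```bash
cat > row.py <<'E'
from h import *
s=read_state();C=calibration("wrist");i,d=snapshot("wrist");P=cloud("wrist",i,d,C)
a=np.radians(1.2);H=np.array([[np.cos(a),np.sin(a)],[-np.sin(a),np.cos(a)]])
q=P.reshape(-1,3);q=q[~np.isnan(q[:,0])];h=(q[:,:2]-[612.9,28.6])@H.T;z=q[:,2]
t=(z>46)&(z<53)&(abs(h[:,0]-18)<45);f=(z>14)&(z<21)&(abs(h[:,0]-45)<25)
for y in np.arange(185,-170,-10):
    k=abs(h[:,1]-y)<6;A=h[k&t,0];B=h[k&f,0]
    if len(A)>8: print("y %4d top x %.1f..%.1f"%(y,*np.percentile(A,[1.5,98.5])),"fence %.1f..%.1f n%d"%(*np.percentile(B,[3,97]),len(B)) if len(B)>8 else "")
e=(z>14)&(z<21)&(abs(h[:,1]-195)<15)&(h[:,0]<15)&(h[:,0]>-45)
if e.sum()>9:print("end fence y",np.percentile(h[e,1],[3,97]).round(1))
for x in(0,10,20,30,40):
    A=h[t&(abs(h[:,0]-x)<5),1];print("x",x,"top y %.1f..%.1f"%tuple(np.percentile(A,[.5,99.5])))
E
python3 row.py
```

```text
y  185 top x -6.5..41.6 fence 45.5..55.6 n150
y  175 top x -6.2..41.7 fence 46.5..55.6 n138
y  165 top x -6.5..42.4 fence 46.5..54.9 n131
y  155 top x -5.9..42.6 fence 46.6..55.9 n136
y  145 top x -5.2..42.7 fence 46.7..55.2 n128
y  135 top x -4.8..43.0 fence 46.9..55.4 n123
y  125 top x -4.9..43.8 fence 48.0..54.8 n102
y  115 top x -4.9..44.0 fence 48.2..55.9 n111
y  105 top x -4.4..44.2 fence 48.4..55.3 n101
y   95 top x -3.8..43.9 fence 48.6..55.6 n93
y   85 top x -5.0..43.1 fence 47.2..55.7 n102
y   75 top x -5.2..43.3 fence 47.2..55.2 n107
y   65 top x -5.3..43.7 fence 47.5..55.6 n102
y   55 top x -5.7..43.1 fence 47.8..55.7 n94
y   45 top x -5.3..43.4 fence 47.4..55.5 n95
y   35 top x -5.4..43.1 fence 47.5..55.9 n94
y   25 top x -4.9..42.2 fence 47.8..55.7 n87
end fence y [190.3 200.1]
x 0 top y 30.0..188.5
x 10 top y 29.9..188.3
x 20 top y 30.2..189.0
x 30 top y 30.1..189.2
x 40 top y 31.0..189.4
```

```bash
python3 look.py - 581.4 193 1.2
```

```text
t 33.75 tcp [629.7 113.4 165.9] yaw_y 1.20 F [-0.7 -0.5  0.3] w 85.2
lin units [ 2.016e-01 -1.167e-01  1.000e-04] turn z units -0.0 (deg world 0.0)
```

```bash
python3 -m pendant '[{"turn":[0,0,0],"linear":[0.07,-0.04,0],"claw":1},{"turn":[0,0,0],"linear":[0.07,-0.04,0],"claw":1},{"turn":[0,0,0],"linear":[0.06,-0.037,0],"claw":1},{"turn":[0,0,0],"linear":[0,0,0],"claw":1},{"turn":[0,0,0],"linear":[0,0,0],"claw":1},{"turn":[0,0,0],"linear":[0,0,0],"claw":1},{"turn":[0,0,0],"linear":[0,0,0.1],"claw":1},{"turn":[0,0,0],"linear":[0,0,0.12],"claw":1},{"turn":[0,0,0],"linear":[0,0,0.08],"claw":1},{"turn":[0,0,0],"linear":[0,0,0.03],"claw":1},{"turn":[0,0,0],"linear":[0,0.01,0],"claw":1},{"turn":[0,0,0],"linear":[0,0,0],"claw":1}]'
python3 -m pendant '[{"turn":[0,0,0],"linear":[0,0.005,0],"claw":1},{"turn":[0,0,0],"linear":[0,0.005,0],"claw":1},{"turn":[0,0,0],"linear":[0,0,0],"claw":1}]'
python3 -m pendant '[{"turn":[0,0,0],"linear":[0,0.004,0],"claw":1},{"turn":[0,0,0],"linear":[0,0,0],"claw":1}]'
python3 -m pendant '[{"turn":[0,0,0],"linear":[0,0.004,0],"claw":1},{"turn":[0,0,0],"linear":[0,0,0],"claw":1}]'
```

```text
time: 35.25
eef_pos: [586.9, 192.8, 36.8]
tcp_rot: [0.7, 0.714, 0.001, 0.001]
contact_force: [0.3, 0.5, -0.3]
gripper_width: 0.1
grasp_force: 0.0
time: 35.62
eef_pos: [589.9, 193.0, 35.6]
tcp_rot: [0.7, 0.714, 0.0, 0.0]
contact_force: [0.3, -0.1, -1.0]
gripper_width: -0.0
grasp_force: 0.0
time: 35.88
eef_pos: [591.1, 193.1, 35.3]
tcp_rot: [0.7, 0.714, -0.0, -0.0]
contact_force: [-5.6, 0.3, 4.9]
gripper_width: 0.4
grasp_force: 2.8
time: 36.12
eef_pos: [591.3, 193.1, 35.3]
tcp_rot: [0.7, 0.715, -0.002, -0.001]
contact_force: [-20.8, 0.1, 13.4]
gripper_width: -0.0
grasp_force: 10.2
```

```bash
python3 -m pendant '[{"turn":[0,0,0],"linear":[0,0.003,0],"claw":1},{"turn":[0,0,0],"linear":[0,0,0],"claw":1}]'
python3 -m pendant '[{"turn":[0,0,0],"linear":[0,-0.04,0],"claw":1},{"turn":[0,0,0],"linear":[-0.04,-0.04,-0.12],"claw":1},{"turn":[0,0,0],"linear":[-0.08,0.12,-0.12],"claw":0},{"turn":[0,0,0],"linear":[-0.05,0.06,-0.1],"claw":0},{"turn":[0,0,0],"linear":[0,0,0],"claw":0},{"turn":[0,0,0],"linear":[0,0,0],"claw":0},{"turn":[0,0,0],"linear":[0,0,0],"claw":0}]'
python3 row.py
```

```text
time: 36.38
eef_pos: [591.4, 193.2, 35.3]
tcp_rot: [0.7, 0.715, -0.002, -0.002]
contact_force: [-31.1, -1.3, 21.3]
gripper_width: -0.0
grasp_force: 16.0
time: 37.25
eef_pos: [626.6, 131.5, 162.1]
tcp_rot: [0.699, 0.715, -0.001, -0.001]
contact_force: [-0.1, -0.5, 0.5]
gripper_width: 85.4
grasp_force: 0.0
y  185 top x -3.6..44.7 fence 43.8..55.0 n97
y  175 top x -3.6..44.8 fence 49.2..55.1 n83
y  165 top x -3.7..44.5 fence 49.3..55.2 n92
y  155 top x -3.9..44.4 fence 49.7..55.4 n91
y  145 top x -3.7..44.5 fence 49.1..54.9 n89
y  135 top x -3.6..45.0 fence 50.1..55.0 n75
y  125 top x -3.6..44.9 fence 49.7..55.3 n82
y  115 top x -3.7..45.2 fence 49.8..55.7 n84
y  105 top x -4.0..44.7 fence 50.1..55.8 n77
y   95 top x -3.5..45.0 fence 49.6..55.5 n80
y   85 top x -4.8..43.1 fence 49.8..55.7 n79
y   75 top x -5.6..43.1 fence 48.0..55.4 n91
y   65 top x -5.3..43.5 fence 47.7..55.8 n97
y   55 top x -5.3..43.5 fence 48.0..55.5 n89
y   45 top x -5.7..42.8 fence 48.4..55.5 n79
y   35 top x -5.1..43.0 fence 48.1..55.2 n75
y   25 top x -3.8..43.4 fence 47.5..54.9 n74
end fence y [190.5 199.7]
x 0 top y 30.9..188.8
x 10 top y 31.3..188.8
x 20 top y 31.5..188.7
x 30 top y 31.0..188.8
x 40 top y 30.8..188.3
```

```bash
python3 look.py - 488 20 -10.5
```

```text
t 37.30 tcp [626.7 131.5 162.3] yaw_y 1.23 F [-1.   0.6  1.2] w 85.7
lin units [-0.2712 -0.3526  0.0006] turn z units 0.0652 (deg world -11.7)
```

```bash
python3 -m pendant '[{"turn":[0,0,0],"linear":[-0.054,-0.0705,0],"claw":0},{"turn":[0,0,0],"linear":[-0.054,-0.0705,0],"claw":0},{"turn":[0,0,0],"linear":[-0.054,-0.0705,0],"claw":0},{"turn":[0,0,0],"linear":[-0.054,-0.0705,0],"claw":0},{"turn":[0,0,0],"linear":[-0.055,-0.0705,0],"claw":0},{"turn":[0,0,0.0325],"linear":[0,0,0],"claw":0},{"turn":[0,0,0.0325],"linear":[0,0,0],"claw":0},{"turn":[0,0,0],"linear":[0,0,0],"claw":0}]'
python3 look.py wrist 488 20 -10.5
```

```text
time: 38.3
eef_pos: [488.3, 20.0, 163.0]
tcp_rot: [0.769, 0.64, -0.0, -0.0]
contact_force: [0.7, 0.0, -0.1]
gripper_width: 85.4
grasp_force: 0.0
t 38.30 tcp [488.3  20.  163. ] yaw_y -10.46 F [ 0.7  0.  -0.1] w 85.4
wrist
c 336 232 ang -19  52x27 z 44 col [122. 103. 177.] px 65 14
c 630 113 ang -90  112x52 z 49 col [234. 246. 246.] px 392 63
c 488 19 ang 78  60x50 z 44 col [213. 230. 234.] px 257 187
c 436 -123 ang -9  71x35 z 44 col [102. 113. 116.] px 237 316
lin units [-0.0002 -0.0008  0.    ] turn z units 0.0002 (deg world -0.0)
```

```bash
python3 -m pendant '[{"turn":[0,0,0.007],"linear":[-0.002,0,0.1],"claw":0},{"turn":[0,0,0],"linear":[0,0,0.1],"claw":0},{"turn":[0,0,0],"linear":[0,0,0.08],"claw":0},{"turn":[0,0,0],"linear":[0,0,0.0325],"claw":0},{"turn":[0,0,0],"linear":[0,0,0],"claw":0},{"turn":[0,0,0],"linear":[0,0,0],"claw":1},{"turn":[0,0,0],"linear":[0,0,0],"claw":1},{"turn":[0,0,0],"linear":[0,0,0],"claw":1},{"turn":[0,0,0],"linear":[0,0,0],"claw":1},{"turn":[0,0,0],"linear":[0,0,0],"claw":1},{"turn":[0,0,0],"linear":[0,0,0],"claw":1},{"turn":[0,0,0],"linear":[0,0,0],"claw":1}]' 40
python3 -m pendant '[{"turn":[0,0,0],"linear":[0,0,-0.05],"claw":1},{"turn":[0,0,0],"linear":[0,0,-0.1],"claw":1},{"turn":[0,0,0],"linear":[0,0,-0.1],"claw":1},{"turn":[0,0,-0.036],"linear":[0,0,0],"claw":1},{"turn":[0,0,-0.036],"linear":[0,0,0],"claw":1},{"turn":[0,0,0],"linear":[0,0,0],"claw":1}]'
python3 look.py - 629 25 1.2
```

```text
time: 39.85
eef_pos: [489.0, 18.9, 39.4]
tcp_rot: [0.776, 0.631, 0.001, 0.001]
contact_force: [-3.5, 0.6, 8.8]
gripper_width: 49.3
grasp_force: 41.4
time: 40.6
eef_pos: [488.6, 18.9, 138.8]
tcp_rot: [0.7, 0.714, 0.0, 0.0]
contact_force: [-0.4, 0.7, -2.1]
gripper_width: 49.3
grasp_force: 42.7
t 40.60 tcp [488.6  18.9 138.8] yaw_y 1.17 F [-0.4  0.7 -2.1] w 49.3
lin units [8.000e-03 3.512e-01 2.000e-04] turn z units -0.0002 (deg world 0.0)
```

```bash
python3 -m pendant '[{"turn":[0,0,0],"linear":[0.002,0.0878,0],"claw":1},{"turn":[0,0,0],"linear":[0.002,0.0878,0],"claw":1},{"turn":[0,0,0],"linear":[0.002,0.0878,0],"claw":1},{"turn":[0,0,0],"linear":[0.002,0.0878,0],"claw":1},{"turn":[0,0,0],"linear":[0,0,0],"claw":1},{"turn":[0,0,0],"linear":[0,0,0.1],"claw":1},{"turn":[0,0,0],"linear":[0,0,0.08],"claw":1},{"turn":[0,0,0],"linear":[0,0,0.04],"claw":1},{"turn":[0,0,0],"linear":[0,0,0.0145],"claw":1},{"turn":[0,0,0],"linear":[0,0,0],"claw":1},{"turn":[0,0,0],"linear":[0,0,0.001],"claw":1}]'
python3 -m pendant '[{"turn":[0,0,0],"linear":[0,0,0],"claw":0},{"turn":[0,0,0],"linear":[0,0,0],"claw":0},{"turn":[0,0,0],"linear":[0,0,0],"claw":0},{"turn":[0,0,0],"linear":[0,0,0],"claw":0},{"turn":[0,0,0],"linear":[0,0,-0.1],"claw":0},{"turn":[0,0,0],"linear":[0,0,-0.1],"claw":0},{"turn":[0,0,0],"linear":[0,0,-0.1],"claw":0},{"turn":[0,0,0],"linear":[0,0,0],"claw":0}]'
python3 look.py wrist 435.5 -142.5 -66
```

```text
time: 41.98
eef_pos: [629.4, 25.0, 45.2]
tcp_rot: [0.7, 0.714, 0.0, 0.001]
contact_force: [0.6, 0.6, -1.7]
gripper_width: 49.1
grasp_force: 42.7
time: 42.98
eef_pos: [630.1, 25.0, 167.5]
tcp_rot: [0.7, 0.714, 0.002, 0.002]
contact_force: [-0.1, -0.0, 0.5]
gripper_width: 85.7
grasp_force: 0.0
t 42.98 tcp [630.1  25.  167.5] yaw_y 1.20 F [-0.1 -0.   0.5] w 85.7
wrist
c 350 227 ang -14  25x21 z 44 col [67. 57. 97.] px 12 10
c 630 91 ang 90  193x53 z 49 col [162. 180. 186.] px 258 111
c 613 -148 ang 4  92x16 z 36 col [41. 40. 38.] px 239 326
c 425 -279 ang 37  31x16 z 44 col [101. 113. 116.] px 123 375
lin units [-0.4085 -0.4952 -0.0023] turn z units 0.3733 (deg world -67.2)
```

```bash
python3 -m pendant '[{"turn":[0,0,0],"linear":[-0.068,-0.0825,0],"claw":0},{"turn":[0,0,0],"linear":[-0.068,-0.0825,0],"claw":0},{"turn":[0,0,0],"linear":[-0.068,-0.0825,0],"claw":0},{"turn":[0,0,0],"linear":[-0.068,-0.0825,0],"claw":0},{"turn":[0,0,0],"linear":[-0.068,-0.0825,0],"claw":0},{"turn":[0,0,0],"linear":[-0.0685,-0.0825,0],"claw":0}]'
python3 -m pendant '[{"turn":[0,0,0.0533],"linear":[0,0,0],"claw":0},{"turn":[0,0,0.0533],"linear":[0,0,0],"claw":0},{"turn":[0,0,0.0533],"linear":[0,0,0],"claw":0},{"turn":[0,0,0.0533],"linear":[0,0,0],"claw":0},{"turn":[0,0,0.0533],"linear":[0,0,0],"claw":0},{"turn":[0,0,0.0533],"linear":[0,0,0],"claw":0},{"turn":[0,0,0.0533],"linear":[0,0,0],"claw":0},{"turn":[0,0,0],"linear":[0,0,0],"claw":0}]'
python3 look.py wrist 435.5 -142.5 -66
```

```text
time: 43.78
eef_pos: [432.8, -142.9, 163.0]
tcp_rot: [0.7, 0.715, -0.0, -0.001]
contact_force: [0.5, -0.4, 1.4]
gripper_width: 85.4
grasp_force: 0.0
time: 44.78
eef_pos: [434.0, -142.2, 163.2]
tcp_rot: [0.978, 0.209, -0.001, -0.0]
contact_force: [0.0, 0.3, 0.1]
gripper_width: 85.5
grasp_force: 0.0
t 44.77 tcp [ 434.  -142.2  163.2] yaw_y -65.92 F [0.  0.3 0.1] w 85.5
wrist
c 610 -155 ang 1  28x20 z 65 col [ 87. 106. 102.] px 350 32
c 546 -384 ang 41  125x55 z 50 col [184. 189. 185.] px 494 180
c 436 -144 ang 24  60x50 z 44 col [164. 181. 185.] px 258 186
c 435 -305 ang 63  61x50 z 44 col [244. 252. 250.] px 396 246
c 416 -477 ang -1  41x7 z 105 col [15. 15. 14.] px 500 322
lin units [ 0.0031  0.0021 -0.    ] turn z units 0.0004 (deg world -0.1)
```

```bash
python3 -m pendant '[{"turn":[0,0,0],"linear":[0.003,0.006,0.1],"claw":0},{"turn":[0,0,0],"linear":[0,0,0.1],"claw":0},{"turn":[0,0,0],"linear":[0,0,0.08],"claw":0},{"turn":[0,0,0],"linear":[0,0,0.0325],"claw":0},{"turn":[0,0,0],"linear":[0,0,0],"claw":0},{"turn":[0,0,0],"linear":[0,0,0],"claw":1},{"turn":[0,0,0],"linear":[0,0,0],"claw":1},{"turn":[0,0,0],"linear":[0,0,0],"claw":1},{"turn":[0,0,0],"linear":[0,0,0],"claw":1},{"turn":[0,0,0],"linear":[0,0,0],"claw":1},{"turn":[0,0,0],"linear":[0,0,0],"claw":1},{"turn":[0,0,0],"linear":[0,0,0],"claw":1}]' 40
python3 -m pendant '[{"turn":[0,0,0],"linear":[0,0,-0.05],"claw":1},{"turn":[0,0,0],"linear":[0,0,-0.1],"claw":1},{"turn":[0,0,0],"linear":[0,0,-0.1],"claw":1},{"turn":[0,0,-0.0533],"linear":[0,0,0],"claw":1},{"turn":[0,0,-0.0533],"linear":[0,0,0],"claw":1},{"turn":[0,0,-0.0533],"linear":[0,0,0],"claw":1},{"turn":[0,0,-0.0533],"linear":[0,0,0],"claw":1},{"turn":[0,0,-0.0533],"linear":[0,0,0],"claw":1},{"turn":[0,0,-0.0533],"linear":[0,0,0],"claw":1},{"turn":[0,0,-0.0533],"linear":[0,0,0],"claw":1},{"turn":[0,0,0],"linear":[0,0,0],"claw":1}]'
python3 look.py - 630.3 -39 1.2
```

```text
time: 46.32
eef_pos: [436.9, -144.3, 40.2]
tcp_rot: [0.978, 0.208, 0.001, 0.001]
contact_force: [-1.8, 1.1, 8.1]
gripper_width: 49.0
grasp_force: 41.2
time: 47.7
eef_pos: [436.5, -144.1, 139.5]
tcp_rot: [0.7, 0.714, 0.0, 0.0]
contact_force: [0.1, 0.5, -0.1]
gripper_width: 49.4
grasp_force: 42.7
t 47.70 tcp [ 436.5 -144.1  139.5] yaw_y 1.16 F [ 0.1  0.5 -0.1] w 49.4
lin units [2.530e-01 4.898e-01 1.000e-04] turn z units -0.0002 (deg world 0.0)
```

```bash
python3 -m pendant '[{"turn":[0,0,0],"linear":[0.0421,0.0816,0],"claw":1},{"turn":[0,0,0],"linear":[0.0421,0.0816,0],"claw":1},{"turn":[0,0,0],"linear":[0.0421,0.0816,0],"claw":1},{"turn":[0,0,0],"linear":[0.0421,0.0816,0],"claw":1},{"turn":[0,0,0],"linear":[0.0421,0.0816,0],"claw":1},{"turn":[0,0,0],"linear":[0.0421,0.0816,0],"claw":1},{"turn":[0,0,0],"linear":[0,0,0],"claw":1},{"turn":[0,0,0],"linear":[0,0,0.1],"claw":1},{"turn":[0,0,0],"linear":[0,0,0.08],"claw":1},{"turn":[0,0,0],"linear":[0,0,0.04],"claw":1},{"turn":[0,0,0],"linear":[0,0,0.0145],"claw":1},{"turn":[0,0,0],"linear":[0,0,0],"claw":1}]'
python3 -m pendant '[{"turn":[0,0,0],"linear":[0,0,0],"claw":0},{"turn":[0,0,0],"linear":[0,0,0],"claw":0},{"turn":[0,0,0],"linear":[0,0,0],"claw":0},{"turn":[0,0,0],"linear":[0,0,0],"claw":0},{"turn":[0,0,0],"linear":[0,0,-0.1],"claw":0},{"turn":[0,0,0],"linear":[0,0,-0.1],"claw":0},{"turn":[0,0,0],"linear":[0,0,-0.1],"claw":0},{"turn":[0,0,0],"linear":[0,0,0],"claw":0}]'
python3 row.py
```

```text
time: 49.2
eef_pos: [630.5, -39.3, 46.3]
tcp_rot: [0.7, 0.714, 0.0, 0.001]
contact_force: [0.9, 0.4, -1.4]
gripper_width: 49.1
grasp_force: 42.7
time: 50.2
eef_pos: [631.3, -39.2, 168.8]
tcp_rot: [0.7, 0.714, 0.001, 0.002]
contact_force: [-0.8, -0.3, 0.2]
gripper_width: 85.1
grasp_force: 0.0
y   95 top x -3.0..45.1 fence 48.0..55.5 n97
y   85 top x -4.5..43.6 fence 47.9..55.4 n108
y   75 top x -4.6..43.4 fence 47.8..55.3 n109
y   65 top x -5.1..43.5 fence 47.8..55.9 n110
y   55 top x -5.0..43.3 fence 47.8..55.3 n116
y   45 top x -5.1..43.3 fence 48.6..56.0 n106
y   35 top x -4.7..43.4 fence 46.8..55.3 n118
y   25 top x -6.9..41.0 fence 46.0..56.1 n146
y   15 top x -7.7..40.9 fence 46.2..55.3 n137
y    5 top x -7.5..40.9 fence 46.0..55.5 n145
y   -5 top x -7.7..40.3 fence 46.2..55.6 n140
y  -15 top x -7.4..40.4 fence 45.6..55.8 n147
y  -25 top x -7.7..40.8 fence 46.5..55.1 n130
y  -35 top x -7.9..40.6 fence 24.4..55.4 n151
y  -45 top x -7.9..40.7 fence 24.6..55.7 n159
y  -55 top x -7.7..40.4 fence 46.1..55.9 n137
y  -65 top x -7.7..40.4 fence 46.4..56.1 n126
y  -75 top x -7.9..40.7 fence 46.5..55.6 n118
y  -85 top x -8.3..40.9 fence 46.1..56.0 n129
y  -95 top x -8.0..40.4 fence 46.2..56.1 n115
y -105 top x -2.2..37.5 fence 46.5..55.8 n107
x 0 top y -174.3..92.8
x 10 top y -174.8..92.7
x 20 top y -98.3..92.8
x 30 top y -98.4..92.9
x 40 top y -98.2..93.3
```

```bash
python3 look.py - 434.5 -304 -26.5
```

```text
t 50.25 tcp [630.6 -39.1 166.6] yaw_y 1.20 F [-1.2  0.1 -1.4] w 85.6
lin units [-0.6519 -0.504  -0.0008] turn z units 0.1539 (deg world -27.7)
```

```bash
python3 -m pendant '[{"turn":[0,0,0],"linear":[-0.0724,-0.056,0],"claw":0},{"turn":[0,0,0],"linear":[-0.0724,-0.056,0],"claw":0},{"turn":[0,0,0],"linear":[-0.0724,-0.056,0],"claw":0},{"turn":[0,0,0],"linear":[-0.0724,-0.056,0],"claw":0},{"turn":[0,0,0],"linear":[-0.0724,-0.056,0],"claw":0},{"turn":[0,0,0],"linear":[-0.0724,-0.056,0],"claw":0},{"turn":[0,0,0],"linear":[-0.0724,-0.056,0],"claw":0},{"turn":[0,0,0],"linear":[-0.0724,-0.056,0],"claw":0},{"turn":[0,0,0],"linear":[-0.0724,-0.056,0],"claw":0}]'
python3 -m pendant '[{"turn":[0,0,0.0513],"linear":[0,0,0],"claw":0},{"turn":[0,0,0.0513],"linear":[0,0,0],"claw":0},{"turn":[0,0,0.0513],"linear":[0,0,0],"claw":0},{"turn":[0,0,0],"linear":[0,0,0],"claw":0}]'
python3 look.py wrist 435 -304.5 -26.5
```

```text
time: 51.38
eef_pos: [432.9, -304.4, 164.1]
tcp_rot: [0.7, 0.714, -0.0, -0.001]
contact_force: [0.0, -0.3, -0.2]
gripper_width: 85.3
grasp_force: 0.0
time: 51.88
eef_pos: [433.7, -303.6, 164.3]
tcp_rot: [0.85, 0.526, -0.0, -0.001]
contact_force: [-0.3, 0.3, -0.3]
gripper_width: 85.4
grasp_force: 0.0
t 51.88 tcp [ 433.7 -303.6  164.3] yaw_y -26.47 F [-0.3  0.3 -0.3] w 85.4
wrist
c 434 -306 ang 64  60x50 z 44 col [222. 237. 241.] px 258 188
c 571 -413 ang -77  129x127 z 49 col [196. 211. 210.] px 422 223
lin units [-0.0006  0.004  -0.    ] turn z units 0.0002 (deg world -0.0)
```

```bash
python3 -m pendant '[{"turn":[0,0,0],"linear":[-0.003,0.003,0.1],"claw":0},{"turn":[0,0,0],"linear":[0,0,0.1],"claw":0},{"turn":[0,0,0],"linear":[0,0,0.08],"claw":0},{"turn":[0,0,0],"linear":[0,0,0.0325],"claw":0},{"turn":[0,0,0],"linear":[0,0,0],"claw":0},{"turn":[0,0,0],"linear":[0,0,0],"claw":1},{"turn":[0,0,0],"linear":[0,0,0],"claw":1},{"turn":[0,0,0],"linear":[0,0,0],"claw":1},{"turn":[0,0,0],"linear":[0,0,0],"claw":1},{"turn":[0,0,0],"linear":[0,0,0],"claw":1},{"turn":[0,0,0],"linear":[0,0,0],"claw":1},{"turn":[0,0,0],"linear":[0,0,0],"claw":1}]' 40
python3 -m pendant '[{"turn":[0,0,0],"linear":[0,0,-0.05],"claw":1},{"turn":[0,0,0],"linear":[0,0,-0.12],"claw":1},{"turn":[0,0,0],"linear":[0,0,-0.13],"claw":1},{"turn":[0,0,-0.0513],"linear":[0,0,0],"claw":1},{"turn":[0,0,-0.0513],"linear":[0,0,0],"claw":1},{"turn":[0,0,-0.0513],"linear":[0,0,0],"claw":1},{"turn":[0,0,0],"linear":[0,0,0],"claw":1}]'
python3 look.py - 631.7 -103.6 1.2
```

```text
time: 53.42
eef_pos: [434.9, -305.8, 41.5]
tcp_rot: [0.85, 0.526, 0.0, 0.001]
contact_force: [-2.3, 1.4, 7.2]
gripper_width: 48.9
grasp_force: 41.5
time: 54.3
eef_pos: [434.6, -305.4, 160.8]
tcp_rot: [0.7, 0.714, -0.0, 0.0]
contact_force: [0.4, -0.1, -1.1]
gripper_width: 49.2
grasp_force: 42.6
t 54.30 tcp [ 434.6 -305.4  160.8] yaw_y 1.16 F [ 0.4 -0.1 -1.1] w 49.2
lin units [ 4.945e-01  5.030e-01 -1.000e-04] turn z units -0.0002 (deg world 0.0)
```

```bash
python3 -m pendant '[{"turn":[0,0,0],"linear":[0.0706,0.0719,0],"claw":1},{"turn":[0,0,0],"linear":[0.0706,0.0719,0],"claw":1},{"turn":[0,0,0],"linear":[0.0706,0.0719,0],"claw":1},{"turn":[0,0,0],"linear":[0.0706,0.0719,0],"claw":1},{"turn":[0,0,0],"linear":[0.0706,0.0719,0],"claw":1},{"turn":[0,0,0],"linear":[0.0706,0.0719,0],"claw":1},{"turn":[0,0,0],"linear":[0.0706,0.0719,0],"claw":1},{"turn":[0,0,0],"linear":[0,0,0],"claw":1}]'
python3 -m pendant '[{"turn":[0,0,0],"linear":[0,0,0.12],"claw":1},{"turn":[0,0,0],"linear":[0,0,0.1],"claw":1},{"turn":[0,0,0],"linear":[0,0,0.05],"claw":1},{"turn":[0,0,0],"linear":[0,0,0.014],"claw":1},{"turn":[0,0,0],"linear":[0,0,0],"claw":1}]'
python3 -m pendant '[{"turn":[0,0,0],"linear":[0,0,0],"claw":0},{"turn":[0,0,0],"linear":[0,0,0],"claw":0},{"turn":[0,0,0],"linear":[0,0,0],"claw":0},{"turn":[0,0,0],"linear":[0,0,0],"claw":0},{"turn":[0,0,0],"linear":[0,0,-0.1],"claw":0},{"turn":[0,0,0],"linear":[0,0,-0.1],"claw":0},{"turn":[0,0,0],"linear":[0,0,-0.1],"claw":0},{"turn":[0,0,0],"linear":[0,0,0],"claw":1},{"turn":[0,0,0],"linear":[0,0,0],"claw":1},{"turn":[0,0,0],"linear":[0,0,0],"claw":1},{"turn":[0,0,0],"linear":[0,0,0],"claw":1}]'
python3 row.py | tail -12; python3 look.py - 587 -103.6 1.2
```

```text
time: 55.3
eef_pos: [632.9, -101.6, 160.0]
tcp_rot: [0.7, 0.714, 0.0, -0.0]
contact_force: [-0.1, -1.1, -1.5]
gripper_width: 48.9
grasp_force: 42.6
time: 55.92
eef_pos: [632.2, -104.0, 48.0]
tcp_rot: [0.7, 0.714, 0.0, 0.001]
contact_force: [0.1, -0.3, -1.2]
gripper_width: 49.2
grasp_force: 42.7
time: 57.3
eef_pos: [631.5, -103.5, 165.8]
tcp_rot: [0.7, 0.714, -0.0, -0.001]
contact_force: [-0.1, -0.5, -0.3]
gripper_width: 12.4
grasp_force: 0.0
y -105 top x -7.3..40.7 fence 46.4..55.6 n139
y -115 top x -7.4..41.3 fence 46.4..56.0 n132
y -125 top x -7.5..40.9 fence 46.6..56.3 n130
y -135 top x -7.8..40.9 fence 46.6..55.8 n122
y -145 top x -7.4..41.3 fence 46.3..56.1 n130
y -155 top x -7.5..40.8 fence 46.5..56.2 n118
y -165 top x -7.0..40.4 fence 46.8..56.0 n111
x 0 top y -162.1..28.3
x 10 top y -173.9..28.1
x 20 top y -162.2..25.0
x 30 top y -162.1..28.1
x 40 top y -161.4..28.8
t 57.35 tcp [ 631.5 -103.5  166. ] yaw_y 1.19 F [0.1 0.5 0.6] w 4.2
lin units [ 2.200e-03 -1.113e-01  1.000e-04] turn z units -0.0 (deg world 0.0)
```

```bash
python3 -m pendant '[{"turn":[0,0,0],"linear":[0,-0.06,0],"claw":1},{"turn":[0,0,0],"linear":[0,-0.0545,0],"claw":1},{"turn":[0,0,0],"linear":[0,0,0.1],"claw":1},{"turn":[0,0,0],"linear":[0,0,0.12],"claw":1},{"turn":[0,0,0],"linear":[0,0,0.08],"claw":1},{"turn":[0,0,0],"linear":[0,0,0.025],"claw":1},{"turn":[0,0,0],"linear":[0,0,0],"claw":1}]'
python3 look.py -
python3 -m pendant '[{"turn":[0,0,0],"linear":[0,0.01,0],"claw":1},{"turn":[0,0,0],"linear":[0,0.008,0],"claw":1},{"turn":[0,0,0],"linear":[0,0.006,0],"claw":1},{"turn":[0,0,0],"linear":[0,0.005,0],"claw":1},{"turn":[0,0,0],"linear":[0,0.003,0],"claw":1},{"turn":[0,0,0],"linear":[0,0,0],"claw":1}]'
```

```text
time: 58.22
eef_pos: [586.0, -104.6, 36.9]
tcp_rot: [0.7, 0.714, -0.0, -0.0]
contact_force: [0.1, 0.4, 0.0]
gripper_width: 0.4
grasp_force: 0.0
t 58.23 tcp [ 586.  -104.6   36.9] yaw_y 1.19 F [0.1 0.4 0. ] w 0.4
time: 58.98
eef_pos: [598.1, -104.4, 36.9]
tcp_rot: [0.7, 0.714, -0.001, -0.0]
contact_force: [-10.4, -1.0, 8.8]
gripper_width: -0.3
grasp_force: 5.5
```

```bash
python3 -m pendant '[{"turn":[0,0,0],"linear":[0,-0.032,0],"claw":1},{"turn":[0,0,0],"linear":[0.0803,0,0],"claw":1},{"turn":[0,0,0],"linear":[0.0803,0,0],"claw":1},{"turn":[0,0,0],"linear":[0,0,0],"claw":1},{"turn":[0,0,0],"linear":[0,0.01,0],"claw":1},{"turn":[0,0,0],"linear":[0,0.008,0],"claw":1},{"turn":[0,0,0],"linear":[0,0.006,0],"claw":1},{"turn":[0,0,0],"linear":[0,0.005,0],"claw":1},{"turn":[0,0,0],"linear":[0,0.003,0],"claw":1},{"turn":[0,0,0],"linear":[0,0,0],"claw":1}]'
python3 -m pendant '[{"turn":[0,0,0],"linear":[0,-0.032,0],"claw":1},{"turn":[0,0,0],"linear":[0.0803,0,0],"claw":1},{"turn":[0,0,0],"linear":[0.0803,0,0],"claw":1},{"turn":[0,0,0],"linear":[0,0,0],"claw":1},{"turn":[0,0,0],"linear":[0,0.01,0],"claw":1},{"turn":[0,0,0],"linear":[0,0.008,0],"claw":1},{"turn":[0,0,0],"linear":[0,0.006,0],"claw":1},{"turn":[0,0,0],"linear":[0,0.005,0],"claw":1},{"turn":[0,0,0],"linear":[0,0.003,0],"claw":1},{"turn":[0,0,0],"linear":[0,0,0],"claw":1}]'
python3 -m pendant '[{"turn":[0,0,0],"linear":[0,-0.032,0],"claw":1},{"turn":[0,0,0],"linear":[0.0803,0,0],"claw":1},{"turn":[0,0,0],"linear":[0.0803,0,0],"claw":1},{"turn":[0,0,0],"linear":[0,0,0],"claw":1},{"turn":[0,0,0],"linear":[0,0.01,0],"claw":1},{"turn":[0,0,0],"linear":[0,0.008,0],"claw":1},{"turn":[0,0,0],"linear":[0,0.006,0],"claw":1},{"turn":[0,0,0],"linear":[0,0.005,0],"claw":1},{"turn":[0,0,0],"linear":[0,0.003,0],"claw":1},{"turn":[0,0,0],"linear":[0,0,0],"claw":1}]'
```

```text
time: 60.22
eef_pos: [596.6, -40.6, 36.6]
tcp_rot: [0.7, 0.714, -0.001, -0.0]
contact_force: [-12.2, -5.6, 7.9]
gripper_width: 0.3
grasp_force: 5.7
time: 61.48
eef_pos: [595.1, 23.7, 36.6]
tcp_rot: [0.7, 0.714, -0.001, -0.001]
contact_force: [-13.6, -4.9, 9.9]
gripper_width: 0.1
grasp_force: 6.5
time: 62.72
eef_pos: [593.7, 87.9, 36.6]
tcp_rot: [0.7, 0.714, -0.001, -0.001]
contact_force: [-13.0, -4.1, 9.7]
gripper_width: -0.0
grasp_force: 6.5
```

```bash
python3 -m pendant '[{"turn":[0,0,0],"linear":[0,-0.04,0],"claw":1},{"turn":[0,0,0],"linear":[0,0,-0.1],"claw":1},{"turn":[0,0,0],"linear":[0,0,-0.12],"claw":0.2},{"turn":[0,0,0],"linear":[0,0,-0.09],"claw":0.2},{"turn":[0,0,0],"linear":[0,0,0],"claw":0.2}]'
python3 row.py
python3 look.py wrist 613 -153 1.2
```

```text
time: 63.35
eef_pos: [579.9, 88.0, 163.7]
tcp_rot: [0.7, 0.714, 0.002, 0.002]
contact_force: [0.6, 0.4, -0.9]
gripper_width: 54.3
grasp_force: 0.0
y  185 top x -3.6..44.5 
y  175 top x -4.1..44.3 
y  165 top x -3.7..44.5 
y  155 top x -4.1..44.6 
y  145 top x -4.0..44.4 
y  135 top x -3.9..44.4 
y  125 top x -4.0..44.5 
y  115 top x -4.5..44.2 
y  105 top x -3.7..44.2 
y   95 top x -3.5..44.4 
y   85 top x -3.3..44.6 
y   75 top x -3.8..44.3 
y   65 top x -3.8..44.0 
y   55 top x -3.8..44.2 
y   45 top x -3.7..44.3 
y   35 top x -3.6..44.1 
y   25 top x -3.1..43.9 
y   15 top x -3.5..44.6 fence 53.6..55.4 n10
y    5 top x -3.7..44.8 
y   -5 top x -4.4..16.0 
y  -15 top x -4.3..16.1 
y  -25 top x -4.0..18.8 
y  -35 top x -4.2..21.8 
y  -45 top x -3.8..24.7 
y  -55 top x -3.5..27.3 
y  -65 top x -3.6..31.0 
y  -75 top x -4.4..31.4 
y  -85 top x -4.1..29.8 
y  -95 top x -3.8..28.5 
y -105 top x 24.5..28.2 
end fence y [189.8 200.3]
x 0 top y -91.6..187.8
x 10 top y -91.6..188.0
x 20 top y -92.7..187.8
x 30 top y -95.6..188.0
x 40 top y 8.1..188.1
t 63.40 tcp [579.2  88.  161.6] yaw_y 1.19 F [-0.1 -0.6 -0.7] w 61.7
wrist
c 340 250 ang 76  60x53 z 44 col [114.  96. 167.] px 30 35
c 632 71 ang -89  295x51 z 49 col [224. 239. 242.] px 317 185
lin units [-6.041e-01  7.210e-02  2.000e-04] turn z units -0.0001 (deg world 0.0)
```

```bash
python3 -m pendant '[{"turn":[0,0,0],"linear":[-0.0755,0.009,0],"claw":0.2},{"turn":[0,0,0],"linear":[-0.0755,0.009,0],"claw":0.2},{"turn":[0,0,0],"linear":[-0.0755,0.009,0],"claw":0.2},{"turn":[0,0,0],"linear":[-0.0755,0.009,0],"claw":0.2},{"turn":[0,0,0],"linear":[-0.0755,0.009,0],"claw":0.2},{"turn":[0,0,0],"linear":[-0.0755,0.009,0],"claw":0.2},{"turn":[0,0,0],"linear":[-0.0755,0.009,0],"claw":0.2},{"turn":[0,0,0],"linear":[-0.0755,0.009,0],"claw":0.2},{"turn":[0,0,0],"linear":[0,0,0.1],"claw":0.2},{"turn":[0,0,0],"linear":[0,0,0.1],"claw":0.2},{"turn":[0,0,0],"linear":[0,0,0.06],"claw":0.2},{"turn":[0,0,0],"linear":[0,0,0],"claw":0.2}]' 40
python3 -m pendant '[{"turn":[0,0,0],"linear":[0,0,0],"claw":1},{"turn":[0,0,0],"linear":[0,0,0],"claw":1},{"turn":[0,0,0],"linear":[0,0,0],"claw":1},{"turn":[0,0,0],"linear":[0,0,0],"claw":1},{"turn":[0,0,0],"linear":[0,0,0],"claw":1},{"turn":[0,0,0],"linear":[0,0,0],"claw":1},{"turn":[0,0,0],"linear":[0,0,0],"claw":1}]' 40
python3 -m pendant '[{"turn":[0,0,0],"linear":[0.01,0,0],"claw":1},{"turn":[0,0,0],"linear":[0.01,0,0],"claw":1},{"turn":[0,0,0],"linear":[0.01,0,0],"claw":1},{"turn":[0,0,0],"linear":[0.01,0,0],"claw":1},{"turn":[0,0,0],"linear":[0,0,0],"claw":1}]'
```

```text
time: 64.95
eef_pos: [611.0, -152.4, 53.7]
tcp_rot: [0.7, 0.714, -0.001, -0.002]
contact_force: [-0.3, -0.3, 0.1]
gripper_width: 68.2
grasp_force: 0.0
time: 65.82
eef_pos: [613.8, -153.1, 58.2]
tcp_rot: [0.7, 0.714, 0.001, 0.002]
contact_force: [7.9, -0.2, 1.1]
gripper_width: 33.2
grasp_force: 43.9
time: 66.45
eef_pos: [613.4, -137.1, 58.2]
tcp_rot: [0.7, 0.715, 0.001, 0.002]
contact_force: [7.4, 0.1, 0.8]
gripper_width: 33.2
grasp_force: 43.9
```

```bash
python3 -m pendant '[{"turn":[0,0,0],"linear":[0.005,0,0],"claw":1},{"turn":[0,0,0],"linear":[0.005,0,0],"claw":1},{"turn":[0,0,0],"linear":[0,0,0],"claw":1}]'
python3 -m pendant '[{"turn":[0,0,0],"linear":[0.004,0,0],"claw":1},{"turn":[0,0,0],"linear":[0,0,0],"claw":1}]'
python3 -m pendant '[{"turn":[0,0,0],"linear":[0.004,0,0],"claw":1},{"turn":[0,0,0],"linear":[0,0,0],"claw":1}]'
python3 -m pendant '[{"turn":[0,0,0],"linear":[0.003,0,0],"claw":1},{"turn":[0,0,0],"linear":[0,0,0],"claw":1}]'
```

```text
time: 66.82
eef_pos: [613.3, -133.4, 58.2]
tcp_rot: [0.7, 0.714, 0.001, 0.002]
contact_force: [7.3, -1.8, -0.2]
gripper_width: 33.2
grasp_force: 43.9
time: 67.08
eef_pos: [613.3, -131.9, 58.2]
tcp_rot: [0.7, 0.714, 0.001, 0.002]
contact_force: [7.1, -4.7, 0.2]
gripper_width: 33.4
grasp_force: 43.9
time: 67.32
eef_pos: [613.3, -130.7, 58.2]
tcp_rot: [0.7, 0.714, 0.0, 0.002]
contact_force: [7.5, -7.4, 0.1]
gripper_width: 32.8
grasp_force: 43.8
time: 67.58
eef_pos: [613.3, -130.6, 58.2]
tcp_rot: [0.7, 0.714, -0.0, 0.003]
contact_force: [8.6, -16.9, -3.1]
gripper_width: 33.4
grasp_force: 43.5
```

```bash
python3 -m pendant '[{"turn":[0,0,0],"linear":[0.002,0,0],"claw":1},{"turn":[0,0,0],"linear":[0,0,0],"claw":1},{"turn":[0,0,0],"linear":[-0.003,0,0],"claw":1},{"turn":[0,0,0],"linear":[0,0,0],"claw":1}]'
python3 -m pendant '[{"turn":[0,0,0],"linear":[0,0,0],"claw":0.2},{"turn":[0,0,0],"linear":[0,0,0],"claw":0.2},{"turn":[0,0,0],"linear":[0,0,0],"claw":0.2},{"turn":[0,0,0],"linear":[0,0,0],"claw":0.2},{"turn":[0,0,0],"linear":[0,0,-0.12],"claw":0.2},{"turn":[0,0,0],"linear":[0,0,-0.12],"claw":0.2},{"turn":[0,0,0],"linear":[0.1,0,-0.1],"claw":0},{"turn":[0,0,0],"linear":[0.1,0,-0.05],"claw":0},{"turn":[0,0,0],"linear":[0.05,0,0],"claw":0},{"turn":[0,0,0],"linear":[0,0,0],"claw":0},{"turn":[0,0,0],"linear":[0,0,0],"claw":0}]'
python3 row.py; python3 look.py wrist,top
python3 - <<'E'
import cv2,glob
f=sorted(glob.glob('pics/wrist_[6-7]*.png'))[-1];print(f);i=cv2.imread(f);cv2.imwrite('pics/c3.png',i)
E
```

```text
time: 68.08
eef_pos: [613.3, -130.6, 58.2]
tcp_rot: [0.7, 0.714, 0.0, 0.002]
contact_force: [7.3, -14.0, -2.2]
gripper_width: 33.4
grasp_force: 43.7
time: 69.45
eef_pos: [609.7, -29.6, 211.6]
tcp_rot: [0.7, 0.714, -0.001, -0.001]
contact_force: [0.4, -0.3, -0.9]
gripper_width: 85.2
grasp_force: 0.0
y  125 top x 3.6..45.7 fence 50.9..55.3 n43
y  115 top x -3.8..44.7 fence 51.6..56.0 n43
y  105 top x -3.8..45.2 fence 51.4..55.8 n43
y   95 top x -3.8..44.9 fence 51.4..56.1 n46
y   85 top x -3.9..44.9 fence 51.3..55.9 n48
y   75 top x -3.9..44.9 fence 51.3..55.8 n47
y   65 top x -3.9..44.8 fence 51.1..55.7 n46
y   55 top x -3.9..44.8 fence 51.2..55.8 n53
y   45 top x -3.9..44.9 fence 51.4..55.7 n45
y   35 top x -3.6..44.7 fence 51.1..55.9 n56
y   25 top x -3.6..45.0 fence 51.5..55.5 n45
y   15 top x -4.0..45.1 fence 51.5..56.1 n49
y    5 top x -4.0..44.5 fence 50.8..55.4 n49
y   -5 top x -4.0..44.9 fence 51.1..55.5 n45
y  -15 top x -4.0..44.9 fence 51.4..55.9 n46
y  -25 top x -3.9..44.6 fence 51.4..56.1 n51
y  -35 top x -4.0..44.5 fence 50.8..55.6 n50
y  -45 top x -4.1..44.7 fence 51.0..
[... 646 characters left out ...]
8 -29.8 211.7] yaw_y 1.15 F [-0.  -0.5  0.4] w 85.3
wrist
c 630 13 ang 90  276x65 z 49 col [211. 229. 233.] px 264 140
top
c 635 -97 ang -86  64x49 z 48 col [140. 152. 158.] px 309 155
c 632 -3 ang -89  58x50 z 48 col [151. 165. 169.] px 281 152
c 630 138 ang -89  165x52 z 48 col [153.  164.  164.5] px 239 154
c 570 -412 ang 87  127x126 z 48 col [131. 136. 136.] px 402 166
c 558 414 ang 45  46x44 z 84 col [143. 144. 151.] px 158 175
c 502 548 ang -61  61x52 z 42 col [ 77.  173.5 181. ] px 119 192
c 419 -487 ang -2  51x28 z 108 col [49. 49. 49.] px 435 208
c 339 252 ang 77  60x50 z 43 col [148. 127. 179.] px 206 239
c 306 406 ang 89  78x75 z 88 col [88. 73. 57.] px 154 250
pics/wrist_69.5.png
```

View pics/c3.png

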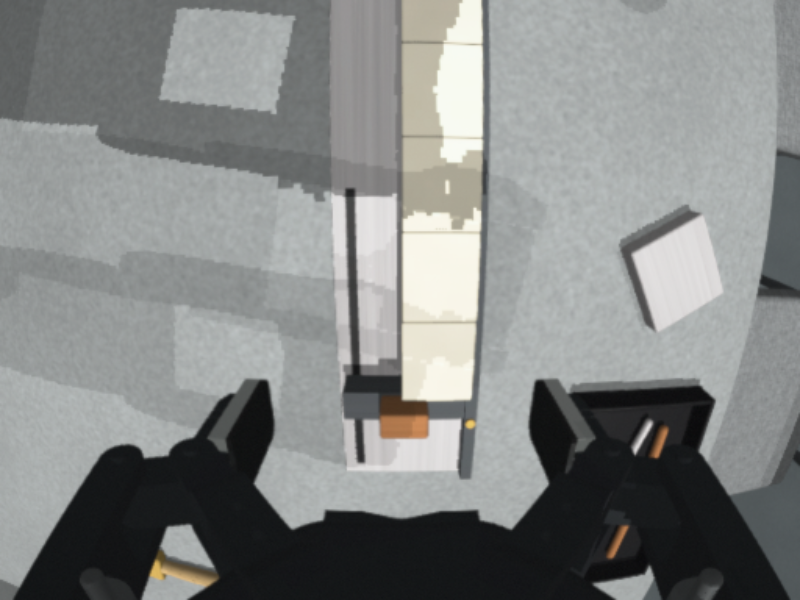

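The view shows the long block and four short ones in a straight row along the fence, with seams at y = 42, 135, 232 and 322. The stop at (405,395) is against the last block. The jar stands in the caddy and the gripper is clear, so I'm handing in.

```bash
python3 -c "
from rig import *
print(finish_job())"
```

```text
the job is handed in; nothing more can be done
None
```

The job is handed in: the flux jar stands in the caddy, the long block sits in the fence corner with all four short blocks tight behind it along the far fence, and the end stop touches the last block; no score came back.

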